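Show a marked weld coupon to the code reader

ROBOT

A 6-joint arm with a two-finger parallel gripper is mounted at the origin on the work surface. World frame = base frame: x ahead of the robot, y to its left, z up, the work surface at z = 0. Lengths are in m, angles in rad, forces in N, time in s.
With the tool pointing down it reaches from about 0.35 to 1 m from the base axis. Payload 7.1 kg.
Tool frame: the origin (TCP) lies at the very end of the fingers, on their centre line; the grasp point (between the pads) lies 19 mm behind it (arm.hold_point_z is the distance from the TCP to the grasp point, in m); z points along the fingers, y is the line along which they close (so a half turn about z gives the same grasp; the last joint's range is limited). The gripper opens to 85 mm and grips with 20 to 120 N. Pads are 22 mm wide; open, the fingers measure 114 mm over their backs; the gripper's body (76 mm by 85 mm) begins 54 mm behind the grasp point. The pads swing forward as they close: fully open they stand 13 mm farther back than shut.
Start: joints at [-1.25, 0.423, 1.63, -0, 1.089, -0.019], TCP at [0.208, -0.589, 0.199] pointing down, gripper open.
Joint ranges: [-3, 3], [-0.9, 2.11], [0.09, 2.58], [-1.31, 4.45], [0.11, 2.69], [-2.54, 2.54]. Speed limits (rad/s): [2.39, 2.39, 3.01, 3.14, 3.14, 3.14].

INTERFACE

Orientations are given as a 3x3 rotation matrix whose columns are the frame's x, y, z axes.
In Python, from cell import arm gives the robot as it stands.
- The arm moves only by the tool step_arm, never from a script. Its argument "rows" is a list of rows, each a list of 2 entries, a list of its own where there are three numbers: the shift along the tool's x, y, z in mm, then the turn about the tool's z in rad. A call has 1 to 8 rows; each row shifts and turns the commanded pose from where the row before left it, along the tool's axes as they then stand; what a row does not reach is not made up. A row lasts 1/12 s, in which the tool goes at most 41.7 mm and 7.16 degrees, less where a joint would pass 70% of its speed; a pose out of reach is approached as far as the arm can. A call is refused whole if a number of a shift passes 41.7 or a number of a turn 0.125, either way. A call with a gripper value outside its range is refused whole. "gripper" is the closure in counts, from 0 (fully open) to 255 (shut), set as the call begins (left out, the last holds). The fingers move at their own pace and stop on an object; "newtons" is the grip in N (left out, the last holds). Time passes only in rows, so rows that do not move let the fingers close. It gives the time, the measured TCP pose, the force, the opening and the grip force at its end, in the units of the state.
- arm.get_state(): the state, without advancing time (a new reading comes with each control period).
- arm.grab_frame(name): name is "scene" or "side" or "wrist"; returns a dict with "image" (400x640x3 uint8, red, green, blue), "fx", "fy", "cx", "cy" (pixels), "k1" (the pictures are not rectified: a ray, as slopes to the right and down, at radius r is drawn at 1 + k1 r^2 times it, then the intrinsics apply), "R" (3x3) and "t" (3): a world point X has camera coordinates R X + t. Camera axes: x right, y down, z forward; pixel columns grow to the right and rows downward; lengths in m; the calibration is good to about 2 mm. A picture is of the moment at which its call begins. There is no depth.
- arm.job_done(): hands the job in; it is judged then, once.
The state is a dict: "time_s": time; "qpos": joint angles; "joint_velocities": joint speeds; "effort": joint torques, N m; "tool_pos": TCP position; "tool_rot": TCP orientation; "wrist_force": force on the tool from outside, world axes, zero at the start; "ft_torque": the same for the moment, N m; "grip_width": finger opening in m; "gripper_force": force on a finger pad.
Only numpy, scipy, OpenCV 4.12 (cv2) and the standard library are available. Lean on these libraries where they do the work, as an engineer would, in place of code of your own. Each camera call takes 0.05 s, during which the arm holds its last target. There are 200 camera calls.

TASK

Take the steel weld coupon that stands first in the wooden rack, at the end of the row nearest the robot, find its wire-brushed, code-marked end by the notched corner, and hold it up to the reader with the mark facing up into the lens: squarely, centred on the line of sight and about 13 cm from the lens. Finish while still holding it there, steady and in the gripper alone. Do not touch the reader, and leave the other coupons standing in their slots and the rest of the bench as it is.

Things in the scene. Friction and masses are not known exactly. Their poses are not given: they have to be found in the camera images.
- rack: low wooden block, 100 x 190 x 26 mm, fixed, origin under its centre. Seven sawn slots along its x, 25 mm apart along y, 10 mm wide, 14 mm deep, open-ended; coupons stand in every second slot (50 mm apart), 36 mm showing above the block. Its +y end is the one nearest the robot. Notches point to +x or -x of the rack, differing from coupon to coupon
- end_slot (a point): middle of the floor of the slot at the rack's end nearest the robot, 12 mm above the bench; the coupon to be shown stands in it, up to 8 mm off centre along the slot. Axes as the rack's
- coupon_a_mid (a point): middle of one of four alike dark steel coupons standing on edge in the rack, 120 x 8 x 50 mm (long, thick, tall), about 0.37 kg. x: along its length to the notched end; y: out of its marked face; z: up, from its plain long edge to the notched one. The top corner at the +x end is cut away, 12 x 12 mm: facing the marked face, notch at the top, it is at the upper left. The other face is bare
- coupon_a_mark (a point): middle of that coupon's mark: a bright wire-brushed patch 40 x 32 mm with a dotted square code, on its +y face at the notched end, 36 mm along its x from the coupon's middle and 5 mm below it; axes as the coupon's
- coupon_b_mid (a point): middle of one of four alike dark steel coupons standing on edge in the rack, 120 x 8 x 50 mm (long, thick, tall), about 0.37 kg. x: along its length to the notched end; y: out of its marked face; z: up, from its plain long edge to the notched one. The top corner at the +x end is cut away, 12 x 12 mm: facing the marked face, notch at the top, it is at the upper left. The other face is bare
- coupon_b_mark (a point): middle of that coupon's mark: a bright wire-brushed patch 40 x 32 mm with a dotted square code, on its +y face at the notched end, 36 mm along its x from the coupon's middle and 5 mm below it; axes as the coupon's
- coupon_c_mid (a point): middle of one of four alike dark steel coupons standing on edge in the rack, 120 x 8 x 50 mm (long, thick, tall), about 0.37 kg. x: along its length to the notched end; y: out of its marked face; z: up, from its plain long edge to the notched one. The top corner at the +x end is cut away, 12 x 12 mm: facing the marked face, notch at the top, it is at the upper left. The other face is bare
- coupon_c_mark (a point): middle of that coupon's mark: a bright wire-brushed patch 40 x 32 mm with a dotted square code, on its +y face at the notched end, 36 mm along its x from the coupon's middle and 5 mm below it; axes as the coupon's
- coupon_d_mid (a point): middle of one of four alike dark steel coupons standing on edge in the rack, 120 x 8 x 50 mm (long, thick, tall), about 0.37 kg. x: along its length to the notched end; y: out of its marked face; z: up, from its plain long edge to the notched one. The top corner at the +x end is cut away, 12 x 12 mm: facing the marked face, notch at the top, it is at the upper left. The other face is bare
- coupon_d_mark (a point): middle of that coupon's mark: a bright wire-brushed patch 40 x 32 mm with a dotted square code, on its +y face at the notched end, 36 mm along its x from the coupon's middle and 5 mm below it; axes as the coupon's
- reader: code reader on a post stand, fixed; origin on the bench. Base plate 140 x 150 x 12 mm from 40 mm on its -x side to 100 mm on +x; steel post 20 mm thick, 55 mm to +x, 432 mm tall. The grey head (50 x 60 mm, 91 mm long, round 60 mm ring light in front) hangs from the post and looks towards its -x, 45 degrees below level
- lens (a point): centre of the reader's lens, 289 mm above the bench; z points back through the head, against the line of sight: 45 degrees up and towards the reader's +x; y is level
- read_spot (a point): point in the air where a mark is read, on the line of sight 126 mm from the lens, 200 mm above the bench; its z points to the lens, its y is level (axes as the lens point's)
- spray_can: bystander: steel spray can, 66 mm across, 190 mm tall, origin under its centre
- oil_bottle: bystander: amber glass bottle, 60 mm across, 200 mm tall, origin under its centre
- mug: bystander: white mug, 82 mm across, 92 mm tall, handle to its +y, origin under its centre
- wire_brush: bystander: wooden wire brush lying on its bristles, 265 mm long along its x, 34 mm wide, 30 mm high
- flat_file: bystander: flat file lying along its x, 300 mm long, 26 mm high, origin on the bench under its middle
- spare_wheel: bystander: spare wire wheel lying flat, 100 mm across, 20 mm high, origin under its centre
Not all that is in view belongs to the job. Several things have the shape of the rack; the one meant has the colours described above.

How it is judged:
On the way:
1. the coupon from the end slot is lifted clear of the rack in the gripper, the others still in their slots (((height (world z) of coupon_a_mid above 0.09 m and contact force between coupon_a and the fingers above 2 N and y of each of coupon_b_mid, coupon_c_mid, coupon_d_mid in the frame of rack below 0.055 m and distance of each of coupon_b_mid, coupon_c_mid, coupon_d_mid from where it was at the start of the episode below 0.015 m and angle between each of coupon_b_mid, coupon_c_mid, coupon_d_mid's own z axis and vertical below 0.3 rad) or (height (world z) of coupon_b_mid above 0.09 m and contact force between coupon_b and the fingers above 2 N and y of each of coupon_a_mid, coupon_c_mid, coupon_d_mid in the frame of rack below 0.055 m and distance of each of coupon_a_mid, coupon_c_mid, coupon_d_mid from where it was at the start of the episode below 0.015 m and angle between each of coupon_a_mid, coupon_c_mid, coupon_d_mid's own z axis and vertical below 0.3 rad) or (height (world z) of coupon_c_mid above 0.09 m and contact force between coupon_c and the fingers above 2 N and y of each of coupon_a_mid, coupon_b_mid, coupon_d_mid in the frame of rack below 0.055 m and distance of each of coupon_a_mid, coupon_b_mid, coupon_d_mid from where it was at the start of the episode below 0.015 m and angle between each of coupon_a_mid, coupon_b_mid, coupon_d_mid's own z axis and vertical below 0.3 rad) or (height (world z) of coupon_d_mid above 0.09 m and contact force between coupon_d and the fingers above 2 N and y of each of coupon_a_mid, coupon_b_mid, coupon_c_mid in the frame of rack below 0.055 m and distance of each of coupon_a_mid, coupon_b_mid, coupon_c_mid from where it was at the start of the episode below 0.015 m and angle between each of coupon_a_mid, coupon_b_mid, coupon_c_mid's own z axis and vertical below 0.3 rad))), for 0.1 s.
At the end, for the whole second after the job is handed in: The end-slot coupon is held still by the fingers alone, over 120 mm up; its mark faces up, within 20 mm of the line of sight each way, 30 mm of the reading distance and 20 degrees of square; the other coupons stand in their slots within 15 mm of where they were (((x of coupon_a_mark in the frame of read_spot between -0.02 and 0.02 m and y of coupon_a_mark in the frame of read_spot between -0.02 and 0.02 m and z of coupon_a_mark in the frame of read_spot between -0.03 and 0.03 m and angle between the y axis of coupon_a_mark and the z axis of read_spot, either way round below 0.35 rad and angle between coupon_a_mark's own y axis and vertical below 1.2 rad and height (world z) of coupon_a_mid above 0.12 m and contact force between coupon_a and the fingers above 2 N and contact force between coupon_a and rack below 0.05 N and contact force between coupon_a and reader below 0.05 N and linear speed of coupon_a below 0.02 m/s and angular speed of coupon_a below 0.15 rad/s and y of each of coupon_b_mid, coupon_c_mid, coupon_d_mid in the frame of rack below 0.055 m and distance of each of coupon_b_mid, coupon_c_mid, coupon_d_mid from where it was at the start of the episode below 0.015 m and angle between each of coupon_b_mid, coupon_c_mid, coupon_d_mid's own z axis and vertical below 0.3 rad) or (x of coupon_b_mark in the frame of read_spot between -0.02 and 0.02 m and y of coupon_b_mark in the frame of read_spot between -0.02 and 0.02 m and z of coupon_b_mark in the frame of read_spot between -0.03 and 0.03 m and angle between the y axis of coupon_b_mark and the z axis of read_spot, either way round below 0.35 rad and angle between coupon_b_mark's own y axis and vertical below 1.2 rad and height (world z) of coupon_b_mid above 0.12 m and contact force between coupon_b and the fingers above 2 N and contact force between coupon_b and rack below 0.05 N and contact force between coupon_b and reader below 0.05 N and linear speed of coupon_b below 0.02 m/s and angular speed of coupon_b below 0.15 rad/s and y of each of coupon_a_mid, coupon_c_mid, coupon_d_mid in the frame of rack below 0.055 m and distance of each of coupon_a_mid, coupon_c_mid, coupon_d_mid from where it was at the start of the episode below 0.015 m and angle between each of coupon_a_mid, coupon_c_mid, coupon_d_mid's own z axis and vertical below 0.3 rad) or (x of coupon_c_mark in the frame of read_spot between -0.02 and 0.02 m and y of coupon_c_mark in the frame of read_spot between -0.02 and 0.02 m and z of coupon_c_mark in the frame of read_spot between -0.03 and 0.03 m and angle between the y axis of coupon_c_mark and the z axis of read_spot, either way round below 0.35 rad and angle between coupon_c_mark's own y axis and vertical below 1.2 rad and height (world z) of coupon_c_mid above 0.12 m and contact force between coupon_c and the fingers above 2 N and contact force between coupon_c and rack below 0.05 N and contact force between coupon_c and reader below 0.05 N and linear speed of coupon_c below 0.02 m/s and angular speed of coupon_c below 0.15 rad/s and y of each of coupon_a_mid, coupon_b_mid, coupon_d_mid in the frame of rack below 0.055 m and distance of each of coupon_a_mid, coupon_b_mid, coupon_d_mid from where it was at the start of the episode below 0.015 m and angle between each of coupon_a_mid, coupon_b_mid, coupon_d_mid's own z axis and vertical below 0.3 rad) or (x of coupon_d_mark in the frame of read_spot between -0.02 and 0.02 m and y of coupon_d_mark in the frame of read_spot between -0.02 and 0.02 m and z of coupon_d_mark in the frame of read_spot between -0.03 and 0.03 m and angle between the y axis of coupon_d_mark and the z axis of read_spot, either way round below 0.35 rad and angle between coupon_d_mark's own y axis and vertical below 1.2 rad and height (world z) of coupon_d_mid above 0.12 m and contact force between coupon_d and the fingers above 2 N and contact force between coupon_d and rack below 0.05 N and contact force between coupon_d and reader below 0.05 N and linear speed of coupon_d below 0.02 m/s and angular speed of coupon_d below 0.15 rad/s and y of each of coupon_a_mid, coupon_b_mid, coupon_c_mid in the frame of rack below 0.055 m and distance of each of coupon_a_mid, coupon_b_mid, coupon_c_mid from where it was at the start of the episode below 0.015 m and angle between each of coupon_a_mid, coupon_b_mid, coupon_c_mid's own z axis and vertical below 0.3 rad))); the arm keeps its last pose, push and grip.
It fails at once if the reader is touched (contact force between anything else and reader above 1 N).
It fails at once if one of the other things on the bench is shifted or knocked over (distance of any of spray_can, oil_bottle, mug, wire_brush, flat_file, spare_wheel from where it was at the start of the episode above 0.03 m or angle between any of spray_can, oil_bottle, mug, wire_brush, flat_file, spare_wheel's own z axis and vertical above 0.4 rad).
It also fails if it takes over 35 s, if anything falls off the work surface, if the arm or the gripper's body presses on something with over 40 N, if the wrist force passes 120 N, or if a joint passes its speed limit or range.

## Working session

There is one attempt and no reset: what is moved stays moved. The work goes in short steps, Python scripts to look and compute and a tool call to move; the robot and the scene stay as the last step left them, time stands still between calls to the robot, and variables do not carry over. Pictures are saved under pics/ and viewed, at most 10 in all, crops included, and the job is handed in when it is done.

Besides the shell and the picture viewer there is one more tool, called after "Call:" by a JSON object that holds its "api" and its "payload", one argument or row to a line. step_arm: Moves the arm, as the interface text tells. Its arguments: {"type":"object","properties":{"rows":{"type":"array"},"gripper":{"type":"number"},"newtons":{"type":"number"}},"required":["rows"]}

```bash
mkdir -p pics; ls; cat > h.py <<'E'
import numpy as np, cv2, json, pickle
from cell import arm
def grab(n, tag):
    f=arm.grab_frame(n); cv2.imwrite(f'pics/{tag}.png', f['image'][:,:,::-1]); pickle.dump(f,open(f'pics/{tag}.pkl','wb')); return f
def load(tag): return pickle.load(open(f'pics/{tag}.pkl','rb'))
def ray(f,u,v):
    d=np.array([(u-f['cx'])/f['fx'],(v-f['cy'])/f['fy']]); s=d.copy()
    for _ in range(20): s=d/(1+f['k1']*(s@s))
    R=np.array(f['R']);t=np.array(f['t']); o=-R.T@t; w=R.T@np.r_[s,1]; return o,w/np.linalg.norm(w)
def onz(f,u,v,z):
    o,w=ray(f,u,v); return o+w*(z-o[2])/w[2]
def tri(*l):
    A=np.zeros((3,3));b=np.zeros(3)
    for f,u,v in l:
        o,w=ray(f,u,v);P=np.eye(3)-np.outer(w,w);A+=P;b+=P@o
    return np.linalg.solve(A,b)
def proj(f,X):
    c=np.array(f['R'])@np.array(X)+np.array(f['t']); s=c[:2]/c[2]; s=s*(1+f['k1']*(s@s)); return np.array([f['fx']*s[0]+f['cx'],f['fy']*s[1]+f['cy']])
E
python3 - <<'E'
from h import *
np.set_printoptions(precision=3,suppress=True)
for n in ['scene','side','wrist']:
    f=grab(n,n+'0'); print(n,f['fx'],f['k1'],-np.array(f['R']).T@f['t'],np.array(f['R'])[2])
ims=[cv2.imread(f'pics/{n}0.png') for n in ['scene','side']]
cv2.imwrite('pics/both.png',cv2.resize(np.vstack(ims),None,fx=.75,fy=.75))
print(arm.get_state())
E
```

```text
pics
scene 436.05248151180143 -0.050655862843443235 [ 1.339 -0.176  0.847] [-0.758  0.158 -0.633]
side 504.5452885757268 -0.06406288074304388 [0.101 0.727 1.229] [ 0.334 -0.548 -0.767]
wrist 330.12644578322625 -0.041089264407715036 [ 0.269 -0.568  0.373] [-0.244 -0.085 -0.966]
{'time_s': 0.15, 'qpos': array([-1.25 ,  0.424,  1.63 , -0.   ,  1.089, -0.019]), 'joint_velocities': array([ 0.001,  0.001, -0.004,  0.   ,  0.   ,  0.002]), 'effort': array([ -0.002, -55.777, -28.202,  -0.   ,   0.005,  -0.   ]), 'tool_pos': array([ 0.208, -0.589,  0.199]), 'tool_rot': array([[ 0.943,  0.333, -0.   ],
       [ 0.333, -0.943,  0.001],
       [ 0.   , -0.001, -1.   ]]), 'wrist_force': array([-0.954,  0.399,  0.196]), 'ft_torque': array([-0.019, -0.005,  0.017]), 'gripper_force': 0.0, 'grip_width': 0.08500010431651495}
```

View pics/scene0.png

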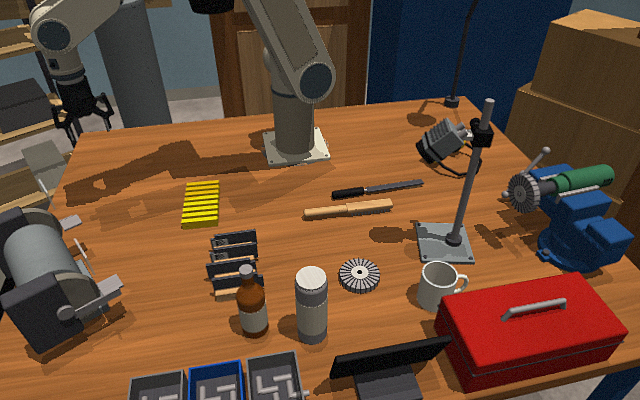

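View pics/side0.png

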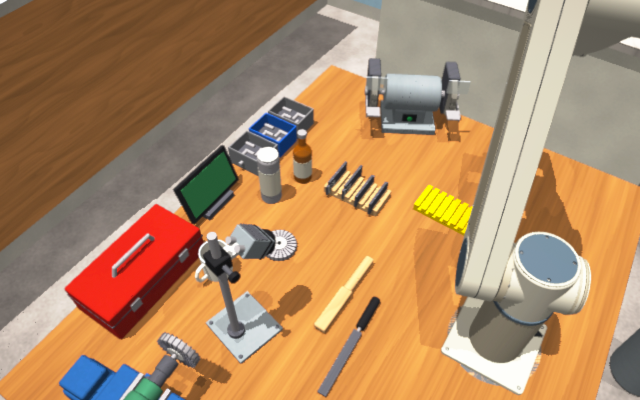

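The scene view shows the rack at about (235,262) and the reader's plate at (443,242). In the side view the rack is at (357,188) and the reader at (240,290). Next I'll enlarge these.

```bash
python3 - <<'E'
from h import *
def crop(n,x,y,w,h,k,l):
    im=cv2.imread(f'pics/{n}.png')[y:y+h,x:x+w]; return cv2.resize(im,(400*1,300),interpolation=cv2.INTER_CUBIC)
a=crop('scene0',190,225,100,75,4,'');b=crop('side0',310,150,100,75,4,'')
c=crop('scene0',390,90,240,180,0,'');c=crop('scene0',400,95,120,90,0,'');d=crop('side0',180,220,200,150,0,'');
cv2.imwrite('pics/crops.png',np.vstack([np.hstack([a,b]),np.hstack([c,d])]))
E
```

```text
(no output)
```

View pics/crops.png

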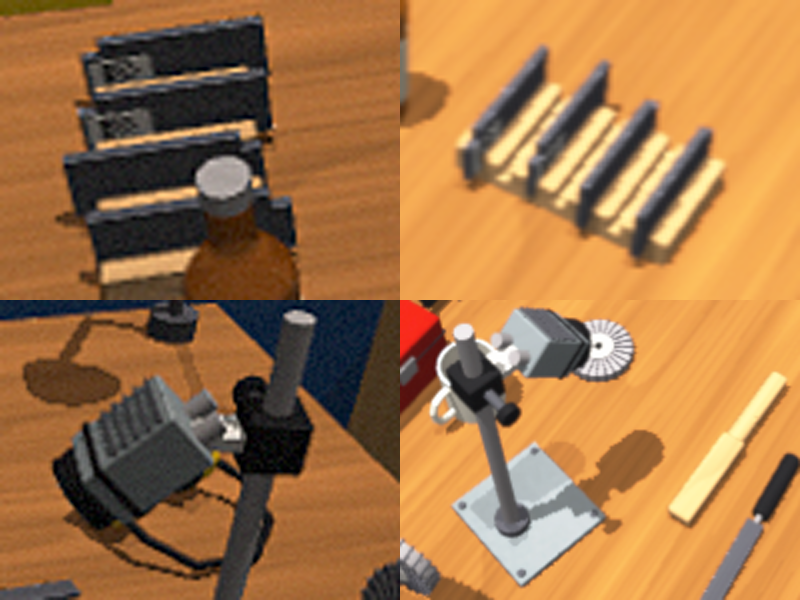

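```bash
python3 - <<'E'
from h import *
np.set_printoptions(precision=3,suppress=True)
s=load('scene0');d=load('side0')
print('top edge scene',onz(s,256,230,.062),onz(s,215,235,.062))
print('top edge side',onz(d,370,203.7,.062),onz(d,386,182.5,.062))
for p in [(206.5,324),(248.5,291.5),(282.5,330),(241,361.5)]: print('plate',onz(d,*p,.012))
for p in [(415,224),(468,226),(474,260),(418,258)]: print('plate s',onz(s,*p,.012))
print('post top',onz(d,211.5,235,.432),onz(s,489,100.4,.432))
print('post base',onz(d,235.5,330,.02),onz(s,453,240,.02))
for n,f,p in [('can',s,(311,335)),('bottle',s,(254,327)),('mug',s,(437,305)),('wheel',s,(359,275)),('fileL',s,(333,193)),('fileR',s,(423,182)),('brushL',s,(305,213)),('brushR',s,(393,207))]: print(n,onz(f,*p,.02))
E
```

```text
top edge scene [ 0.483 -0.176  0.062] [ 0.481 -0.283  0.062]
top edge side [ 0.478 -0.179  0.062] [ 0.477 -0.282  0.062]
plate [0.655 0.375 0.012]
plate [0.622 0.238 0.012]
plate [0.479 0.28  0.012]
plate [0.517 0.407 0.012]
plate s [0.495 0.269 0.012]
plate s [0.533 0.414 0.012]
plate s [0.658 0.37  0.012]
plate s [0.621 0.229 0.012]
post top [0.579 0.347 0.432] [0.583 0.343 0.432]
post base [0.578 0.349 0.02 ] [0.585 0.343 0.02 ]
can [ 0.797 -0.088  0.02 ]
bottle [ 0.752 -0.209  0.02 ]
mug [0.778 0.214 0.02 ]
wheel [0.652 0.06  0.02 ]
fileL [0.319 0.069 0.02 ]
fileR [0.321 0.362 0.02 ]
brushL [ 0.394 -0.031  0.02 ]
brushR [0.419 0.228 0.02 ]
```

The only commandable turn is about the tool's own z, yet the mark has to be tilted 45°. Before going for the coupon, I'll check with an empty gripper how the arm behaves at the edge of its reach. The documentation says it approaches such a pose "as far as the arm can".

Call:
{"api": "step_arm", "payload": {
  "rows": [
    [[0, 0, -40], 0],
    [[0, 0, -40], 0],
    [[0, 0, -40], 0],
    [[0, 0, -40], 0],
    [[0, 40, -20], 0],
    [[0, 40, -20], 0],
    [[0, 40, -20], 0],
    [[0, 40, -20], 0]
  ]
}}

```text
time_s: 0.82
tool_pos: [0.2584, -0.7307, 0.4351]
tool_rot: [[0.943, 0.333, 0.0], [0.333, -0.943, -0.0], [-0.0, 0.0, -1.0]]
wrist_force: [0.6, -1.1, 0.9]
grip_width: 0.0855
gripper_force: 0.0
```

```bash
python3 - <<'E'
from h import *
np.set_printoptions(precision=3,suppress=True)
s=arm.get_state();print(s['time_s'],s['qpos'],s['tool_pos'],s['tool_rot'])
a,d=load('scene0'),load('side0')
X=tri((a,424,152),(d,267.5,242.5));print('ring',X,proj(a,X),proj(d,X), onz(a,424,152,.289),onz(d,267.5,242.5,.289))
E
```

```text
0.8167 [-1.246  0.53   0.944 -0.     1.668 -0.015] [ 0.258 -0.731  0.435] [[ 0.943  0.333  0.   ]
 [ 0.333 -0.943 -0.   ]
 [-0.     0.    -1.   ]]
ring [0.544 0.229 0.293] [422.913 151.59 ] [266.414 243.   ] [0.541 0.234 0.289] [0.545 0.225 0.289]
```

Call:
{"api": "step_arm", "payload": {
  "rows": [
    [[0, 40, 0], 0],
    [[0, 40, 0], 0],
    [[0, 40, 0], 0],
    [[0, 40, 0], 0],
    [[0, 40, 0], 0],
    [[0, 40, 0], 0],
    [[0, 40, 0], 0],
    [[0, 40, 0], 0]
  ]
}}

```text
time_s: 1.48
tool_pos: [0.328, -0.928, 0.3912]
tool_rot: [[0.943, 0.333, 0.022], [0.333, -0.941, -0.063], [0.0, 0.067, -0.998]]
wrist_force: [-0.1, 0.1, -0.2]
grip_width: 0.0858
gripper_force: 0.0
```

```bash
python3 - <<'E'
from h import *
np.set_printoptions(precision=3,suppress=True)
s=arm.get_state();print(s['time_s'],s['qpos'],s['tool_pos'],s['tool_rot'])
E
```

```text
1.4833 [-1.243  1.052  0.089  0.001  1.934 -0.012] [ 0.328 -0.928  0.391] [[ 0.943  0.333  0.022]
 [ 0.333 -0.941 -0.063]
 [ 0.     0.067 -0.998]]
```

Call:
{"api": "step_arm", "payload": {
  "rows": [
    [[0, 40, 0], 0],
    [[0, 40, 0], 0],
    [[0, 40, 0], 0],
    [[0, 40, 0], 0]
  ]
}}

```text
time_s: 1.82
tool_pos: [0.3433, -0.9712, 0.3655]
tool_rot: [[0.943, 0.329, 0.056], [0.333, -0.929, -0.158], [0.0, 0.168, -0.986]]
wrist_force: [-0.6, -0.2, 0.4]
grip_width: 0.0853
gripper_force: 0.0
```

```bash
python3 - <<'E'
from h import *
np.set_printoptions(precision=3,suppress=True)
s=arm.get_state();print(s['time_s'],s['qpos'],s['tool_pos'],s['tool_rot'])
E
```

```text
1.8167 [-1.243  1.083  0.088  0.002  1.802 -0.012] [ 0.343 -0.971  0.366] [[ 0.943  0.329  0.056]
 [ 0.333 -0.929 -0.158]
 [ 0.     0.168 -0.986]]
```

Pushing outward at the limit tilts the tool steadily, and the tilt stays. Next I'll try it higher up, which would clear the reader post.

Call:
{"api": "step_arm", "payload": {
  "rows": [
    [[0, 0, -40], 0],
    [[0, 0, -40], 0],
    [[0, 0, -40], 0],
    [[0, 0, -40], 0],
    [[0, 0, -40], 0],
    [[0, 0, -40], 0],
    [[0, 0, -40], 0],
    [[0, 0, -40], 0]
  ]
}}

```text
time_s: 2.48
tool_pos: [0.2991, -0.846, 0.6376]
tool_rot: [[0.943, 0.324, 0.077], [0.333, -0.917, -0.217], [0.0, 0.231, -0.973]]
wrist_force: [0.4, -1.4, 0.9]
grip_width: 0.0852
gripper_force: 0.0
```

```bash
python3 - <<'E'
from h import *
np.set_printoptions(precision=3,suppress=True)
s=arm.get_state();print(s['time_s'],s['qpos'],s['tool_pos'],s['tool_rot'])
E
```

```text
2.4833 [-1.246  0.787  0.087  0.004  2.035 -0.012] [ 0.299 -0.846  0.638] [[ 0.943  0.324  0.077]
 [ 0.333 -0.917 -0.217]
 [ 0.     0.231 -0.973]]
```

Call:
{"api": "step_arm", "payload": {
  "rows": [
    [[0, 40, 0], 0],
    [[0, 40, 0], 0],
    [[0, 40, 0], 0],
    [[0, 40, 0], 0],
    [[0, 40, 0], 0],
    [[0, 40, 0], 0],
    [[0, 40, 0], 0],
    [[0, 40, 0], 0]
  ]
}}

```text
time_s: 3.15
tool_pos: [0.3353, -0.9487, 0.59]
tool_rot: [[0.943, 0.304, 0.136], [0.333, -0.86, -0.386], [0.0, 0.409, -0.912]]
wrist_force: [-0.7, -0.7, 0.3]
grip_width: 0.085
gripper_force: 0.0
```

```bash
python3 - <<'E'
from h import *
np.set_printoptions(precision=3,suppress=True)
s=arm.get_state();print(s['time_s'],s['qpos'],s['tool_pos'],s['tool_rot'])
E
```

```text
3.15 [-1.245  0.867  0.088  0.006  1.765 -0.011] [ 0.335 -0.949  0.59 ] [[ 0.943  0.304  0.136]
 [ 0.333 -0.86  -0.386]
 [ 0.     0.409 -0.912]]
```

```bash
cat > kin.py <<'E'
import numpy as np
from scipy.optimize import least_squares
from scipy.spatial.transform import Rotation as Ro
LO=np.array([-3,-.9,.088,-1.31,.11,-2.54]);HI=np.array([3,2.11,2.58,4.45,2.69,2.54])
P=None
def planar(p,q2,q3,q5):
    a,d,L2,L3,dl,LT=p; s=q2+q3; t=s+q5
    return np.array([a+L2*np.sin(q2)+L3*np.sin(s+dl)+LT*np.sin(t), d+L2*np.cos(q2)+L3*np.cos(s+dl)+LT*np.cos(t)])
S=[(.4235,1.63,1.089,.208,-.589,.199),(.53,.944,1.668,.2584,-.7307,.4351),(1.052,.089,1.934,.328,-.928,.3912),(1.083,.088,1.802,.3433,-.9712,.3655),(.787,.087,2.035,.2991,-.846,.6376),(.867,.088,1.765,.3353,-.9487,.59)]
def fit():
    f=lambda p:np.concatenate([planar(p,*s[:3])-[np.hypot(s[3],s[4]),s[5]] for s in S]+[[.01*(p[4])]])
    return least_squares(f,[0,.35,.4,.4,0,.25])
P=fit().x
def fk(q):
    a,d,L2,L3,dl,LT=P
    Ry=lambda t:Ro.from_euler('y',t).as_matrix();Rz=lambda t:Ro.from_euler('z',t).as_matrix()
    R=Rz(q[0]);p=R@[a,0,0]+[0,0,d];R=R@Ry(q[1]);p=p+R@[0,0,L2];R=R@Ry(q[2]);
    elbow=p; p=p+R@[L3*np.sin(dl),0,L3*np.cos(dl)];w=p
    R=R@Rz(q[3])@Ry(q[4])@Rz(q[5]+RZ0);return p+R@[0,0,LT],R,elbow,w
RZ0=0
def init():
    global RZ0
    R=np.array([[.943,.333,0],[.333,-.943,0],[0,0,-1]]); RZ0=0
    R0=fk([-1.25,.4235,1.63,0,1.089,-.019])[1]; D=R0.T@R; RZ0=np.arctan2(D[1,0],D[0,0])
init()
def ik(p,R,q0,w=.3):
    def f(q):
        a,B,_,_=fk(q);return np.r_[a-p,w*Ro.from_matrix(R.T@B).as_rotvec()]
    return least_squares(f,np.clip(q0,LO+1e-6,HI-1e-6),bounds=(LO,HI))
E
python3 - <<'E'
from kin import *
np.set_printoptions(precision=3,suppress=True)
r=fit();print(r.x,np.abs(r.fun).max(),RZ0)
q=np.array([-1.245,.867,.088,.006,1.765,-.011]);print(*fk(q)[:2])
# simulate stages: outward, then inward path
def run(q,rows,w):
    for sh in rows:
        p,R,_,_=fk(q); q=ik(p+R@(np.array(sh)/1000),R,q,w).x
    return q
for w in [.1,.2,.3,.5,1]:
    q1=np.array([-1.246,.787,.087+.002,.004,2.035,-.012]); qq=run(q1,[(0,40,0)]*8,w); print(w,fk(qq)[0],fk(qq)[1][:,2])
    q2=run(q,[(0,-40,0)]*10+[(0,-20,35)]*6,w);print('  in',q2,fk(q2)[0],fk(q2)[1][:,2])
    for k in range(3):
        q2=run(q2,[(0,-40,0)]*4,w);print('  in',q2,fk(q2)[0],fk(q2)[1][:,2])
E
```

```text
[0.    0.313 0.563 0.491 0.159 0.333] 0.001588595017916583 1.5711336482377196
[ 0.324 -0.953  0.59 ] [[ 0.943  0.303  0.137]
 [ 0.333 -0.861 -0.386]
 [ 0.001  0.409 -0.912]]
0.1 [ 0.365 -1.069  0.798] [ 0.29  -0.846 -0.448]
  in [-1.255  0.275  1.975  0.022  0.47  -0.041] [ 0.195 -0.586  0.185] [ 0.137 -0.386 -0.912]
  in [-1.265  0.208  2.313  0.071  0.2   -0.101] [ 0.146 -0.448  0.12 ] [ 0.137 -0.386 -0.912]
  in [-1.378  0.25   2.58   1.78   0.11  -1.922] [ 0.097 -0.31   0.06 ] [ 0.168 -0.3   -0.939]
  in [-1.553  0.302  2.58   0.322  0.399 -0.666] [ 0.044 -0.177  0.034] [ 0.121  0.122 -0.985]
0.2 [ 0.356 -1.041  0.744] [ 0.26  -0.755 -0.602]
  in [-1.255  0.275  1.975  0.022  0.47  -0.041] [ 0.195 -0.586  0.185] [ 0.137 -0.386 -0.912]
  in [-1.265  0.208  2.313  0.071  0.2   -0.101] [ 0.146 -0.448  0.12 ] [ 0.137 -0.386 -0.912]
  in [-1.385  0.233  2.58   1.692  0.11  -1.838] [ 0.096 -0.312  0.065] [ 0.169 -0.308 -0.936]
  in [-1.568  0.266  2.58   0.409  0.349 -0.758] [ 0.046 -0.206  0.04 ] [ 0.136  0.027 -0.99 ]
0.3 [ 0.345 -1.01   0.69 ] [ 0.221 -0.642 -0.734]
  in [-1.255  0.
[... 521 characters left out ...]
  0.208  2.313  0.071  0.2   -0.101] [ 0.146 -0.448  0.12 ] [ 0.137 -0.386 -0.912]
  in [-1.365  0.127  2.569  0.756  0.11  -0.878] [ 0.092 -0.317  0.09 ] [ 0.146 -0.333 -0.932]
  in [-1.527  0.099  2.58   0.453  0.28  -0.733] [ 0.052 -0.27   0.081] [ 0.13  -0.201 -0.971]
1 [ 0.318 -0.929  0.565] [ 0.103 -0.294 -0.95 ]
  in [-1.255  0.275  1.975  0.022  0.47  -0.041] [ 0.195 -0.586  0.185] [ 0.137 -0.386 -0.912]
  in [-1.265  0.208  2.313  0.071  0.2   -0.101] [ 0.146 -0.448  0.12 ] [ 0.137 -0.386 -0.912]
  in [-1.34   0.067  2.577  0.471  0.11  -0.568] [ 0.092 -0.318  0.105] [ 0.137 -0.367 -0.92 ]
  in [-1.477  0.007  2.58   0.444  0.233 -0.664] [ 0.062 -0.301  0.111] [ 0.13  -0.325 -0.937]
```

```bash
python3 - <<'E'
from h import *
np.set_printoptions(precision=3,suppress=True)
a,d=load('scene0'),load('side0')
print('lamp base',onz(a,452,101,.02)); 
for z in (.2,.4,.6): print(onz(a,475,0,z),onz(a,462,50,z))
print('bench corners',onz(a,478,97,0),onz(a,75,135,0),onz(a,520,150,0))
c=lambda u,v:a['image'][v,u]
X=[(-.33,.9,.6),(-.25,.95,.6),(-.1,.9,.6),(0,.8,.8)]
for x in X: print(x,proj(a,x),proj(d,x))
E
```

```text
lamp base [-0.191  0.698  0.02 ]
[-1.003  1.181  0.2  ] [-0.287  0.752  0.2  ]
[-0.279  0.762  0.4  ] [0.215 0.465 0.4  ]
[0.444 0.342 0.6  ] [0.718 0.179 0.6  ]
bench corners [-0.243  0.85   0.   ] [-0.255 -0.815  0.   ] [0.184 0.797 0.   ]
(-0.33, 0.9, 0.6) [512.847 -60.038] [539.103 782.949]
(-0.25, 0.95, 0.6) [536.773 -56.438] [475.379 845.012]
(-0.1, 0.9, 0.6) [549.487 -48.75 ] [402.213 929.757]
(0, 0.8, 0.8) [ 560.125 -117.725] [388.134 825.366]
```

```bash
cat > sim.py <<'E'
from kin import *
np.set_printoptions(precision=3,suppress=True)
W=.6
def step(q,sh,tu):
    p,R,_,_=fk(q); return ik(p+R@(np.array(sh)/1000),R@Ro.from_euler('z',tu).as_matrix(),q,W).x
def goto(q,X,tu=0):
    X=np.array(X,float)
    n=int(np.ceil(np.linalg.norm(X-fk(q)[0])/.04))
    for i in range(n):
        p,R,_,_=fk(q); q=step(q,R.T@((X-p)/(n-i))*1000,tu)
    return q,n
E
python3 - <<'E'
from sim import *
q0=np.array([-1.245,.867,.089,.006,1.765,-.011])
for X in [(.6,.0,.45),(.5,.15,.35),(.75,.1,.4)]:
  for s in (1,-1):
    q,n=goto(q0,X); print('at',X,n,q,fk(q)[1][:,2])
    for k in range(30):
        q=step(q,(0,0,0),s*.12)
        if k%3==2: print(s,k,q,fk(q)[1][:,2],fk(q)[0])
E
```

```text
at (0.6, 0.0, 0.45) 26 [ 0.227  0.163  1.484 -0.421  1.455  1.499] [ 0.136 -0.385 -0.913]
1 2 [ 0.227  0.163  1.484 -0.421  1.455  1.859] [ 0.136 -0.385 -0.913] [ 0.6  -0.    0.45]
1 5 [ 0.227  0.163  1.484 -0.421  1.455  2.219] [ 0.136 -0.385 -0.913] [ 0.6  -0.    0.45]
1 8 [ 0.206  0.162  1.473 -0.409  1.458  2.54 ] [ 0.134 -0.376 -0.917] [ 0.602 -0.008  0.454]
1 11 [ 0.012  0.152  1.395 -0.294  1.473  2.54 ] [ 0.124 -0.287 -0.95 ] [ 0.614 -0.089  0.487]
1 14 [-0.191  0.146  1.344 -0.168  1.48   2.54 ] [ 0.135 -0.196 -0.971] [ 0.606 -0.174  0.508]
1 17 [-0.401  0.139  1.33  -0.034  1.476  2.54 ] [ 0.167 -0.107 -0.98 ] [ 0.579 -0.258  0.516]
1 20 [-0.612  0.129  1.357  0.104  1.46   2.54 ] [ 0.219 -0.027 -0.975] [ 0.533 -0.332  0.51 ]
1 23 [-0.82   0.119  1.419  0.241  1.435  2.54 ] [ 0.287  0.039 -0.957] [ 0.474 -0.393  0.491]
1 26 [-1.021  0.115  1.507  0.371  1.407  2.54 ] [ 0.366  0.088 -0.926] [ 0.407 -0.436  0.461]
1 29 [-1.21   0.122  1.611  0.492  1.378  2.54 ] [ 0.451  0.118 -0.885] [ 0.339 -0.461  0.422]
at (0.6, 0.0, 0.45) 26 [ 0.227  0.163  1.484 -0.421  1.455  1.499] [ 
[... 4267 characters left out ...]
2  1.15  -0.421  1.503  0.492] [ 0.136 -0.385 -0.913] [0.75 0.1  0.4 ]
-1 11 [ 0.313  0.482  1.15  -0.421  1.503  0.132] [ 0.136 -0.385 -0.913] [0.75 0.1  0.4 ]
-1 14 [ 0.313  0.482  1.15  -0.421  1.503 -0.228] [ 0.136 -0.385 -0.913] [0.75 0.1  0.4 ]
-1 17 [ 0.313  0.482  1.15  -0.421  1.503 -0.588] [ 0.136 -0.385 -0.913] [0.75 0.1  0.4 ]
-1 20 [ 0.313  0.482  1.15  -0.421  1.503 -0.948] [ 0.136 -0.385 -0.913] [0.75 0.1  0.4 ]
-1 23 [ 0.313  0.482  1.15  -0.421  1.503 -1.308] [ 0.136 -0.385 -0.913] [0.75 0.1  0.4 ]
-1 26 [ 0.313  0.482  1.15  -0.421  1.503 -1.668] [ 0.136 -0.385 -0.913] [0.75 0.1  0.4 ]
-1 29 [ 0.313  0.482  1.15  -0.421  1.503 -2.028] [ 0.136 -0.385 -0.913] [0.75 0.1  0.4 ]
```

```bash
cat >> sim.py <<'E'
def plan(q,X,turn,n,cap=40,show=4):
    rows=[]
    for i in range(n):
        p,R,_,_=fk(q); d=np.array(X)-p; d=d*min(1,cap/1000/max(1e-9,np.linalg.norm(d)))
        sh=np.round(R.T@d*1000); q=step(q,sh,turn); rows.append([[int(x) for x in sh],turn])
        if show and i%show==show-1: print(i+1,q,fk(q)[0],fk(q)[1][:,2])
    return q,rows
E
python3 - <<'E'
from sim import *
q0=np.array([-1.245,.867,.089,.006,1.765,-.011])
for X in [(.5,.2,.55),(.45,.2,.6),(.6,.3,.6)]:
    print(X); q,r=plan(q0,X,0.1,48,show=6)
E
```

```text
(0.5, 0.2, 0.55)
6 [-1.079  0.32   1.016 -0.063  1.39   0.751] [ 0.36  -0.716  0.58 ] [ 0.136 -0.385 -0.913]
12 [-0.784  0.009  1.403 -0.182  1.349  1.653] [ 0.397 -0.479  0.571] [ 0.136 -0.385 -0.913]
18 [-0.428 -0.167  1.555 -0.255  1.457  2.54 ] [ 0.414 -0.28   0.572] [ 0.157 -0.347 -0.925]
24 [-0.752 -0.334  1.67   0.111  1.475  2.54 ] [ 0.327 -0.256  0.569] [ 0.312 -0.141 -0.94 ]
30 [-1.175 -0.529  1.9    0.465  1.563  2.54 ] [ 0.241 -0.19   0.528] [ 0.485  0.002 -0.875]
36 [-1.932 -0.854  2.089  0.714  2.085  2.54 ] [ 0.185 -0.046  0.508] [ 0.62   0.03  -0.784]
42 [-2.646 -0.9    2.019  0.593  2.684  2.54 ] [0.202 0.016 0.564] [ 0.687  0.091 -0.721]
48 [-2.866 -0.9    2.154  0.147  2.69   2.54 ] [0.193 0.033 0.51 ] [ 0.711  0.134 -0.691]
(0.45, 0.2, 0.6)
6 [-1.092  0.309  1.008 -0.057  1.407  0.737] [ 0.35  -0.714  0.591] [ 0.136 -0.385 -0.913]
12 [-0.812 -0.018  1.385 -0.169  1.389  1.617] [ 0.376 -0.477  0.594] [ 0.136 -0.385 -0.913]
18 [-0.421 -0.215  1.53  -0.267  1.529  2.54 ] [ 0.387 -0.269  0.603] [ 0.152 -0.357 -0.922]
24 [-0.789 -0.4    1.625  0.096  1.578  2.54 ] [ 0.
[... 460 characters left out ...]
9  0.767] [ 0.376 -0.718  0.59 ] [ 0.136 -0.385 -0.913]
12 [-0.751  0.056  1.314 -0.193  1.397  1.678] [ 0.427 -0.485  0.591] [ 0.136 -0.385 -0.913]
18 [-0.404 -0.078  1.413 -0.261  1.516  2.54 ] [ 0.462 -0.291  0.604] [ 0.155 -0.347 -0.925]
24 [-0.687 -0.208  1.486  0.082  1.538  2.54 ] [ 0.386 -0.282  0.614] [ 0.298 -0.139 -0.944]
30 [-1.039 -0.384  1.741  0.431  1.543  2.54 ] [ 0.299 -0.234  0.568] [ 0.471  0.023 -0.882]
36 [-1.533 -0.605  2.019  0.7    1.773  2.54 ] [ 0.215 -0.136  0.518] [ 0.628  0.105 -0.771]
42 [-2.451 -0.9    2.082  0.727  2.553  2.54 ] [0.206 0.011 0.542] [ 0.707  0.106 -0.699]
48 [-2.744 -0.9    2.16   0.325  2.69   2.54 ] [0.2   0.034 0.514] [ 0.727  0.154 -0.669]
```

```bash
python3 - <<'E'
from sim import *
q0=np.array([-1.245,.867,.089,.006,1.765,-.011])
for X in [(.5,.2,.55),(.4,.3,.55),(.55,.35,.6),(.3,.4,.6),(.5,.1,.55)]:
  q1,n=goto(q0,X); print(X,n,q1,fk(q1)[0])
  for Y in [None,(0,.1),(0,.2)]:
    q=q1; best=(9,)
    for k in range(28):
        p,R,_,_=fk(q); sh=R.T@[0,.02*(Y is not None)+.01*(Y==(0,.2)),0]*1000
        q=step(q,sh,.12); z=fk(q)[1][:,2]
        c=np.hypot(z[0],z[1])
        if c<best[0]: best=(c,k+1,fk(q)[0],z,q)
    print(Y,*best)
E
```

```text
(0.5, 0.2, 0.55) 30 [ 0.625  0.124  1.323 -0.414  1.799  1.783] [0.5  0.2  0.55]
None 0.2470665794598054 20 [ 0.604 -0.207  0.751] [ 0.03  -0.245 -0.969] [-0.208  0.306  0.633 -0.275  2.104  2.54 ]
(0, 0.1) 0.3936318908607014 8 [0.573 0.303 0.607] [ 0.103 -0.38  -0.919] [ 0.673  0.37   0.886 -0.412  2.018  2.54 ]
(0, 0.2) 0.40473141008159536 6 [0.531 0.361 0.572] [ 0.124 -0.385 -0.914] [ 0.785  0.368  0.964 -0.403  1.977  2.54 ]
(0.4, 0.3, 0.55) 32 [ 0.879  0.115  1.333 -0.379  1.896  2.025] [0.4  0.3  0.55]
None 0.32475528497315787 15 [0.585 0.029 0.72 ] [ 0.038 -0.322 -0.946] [ 0.234  0.231  0.818 -0.383  2.098  2.54 ]
(0, 0.1) 0.40228170928342516 5 [0.439 0.378 0.573] [ 0.123 -0.383 -0.916] [ 0.903  0.274  1.089 -0.374  1.991  2.54 ]
(0, 0.2) 0.40670879747608574 4 [0.416 0.413 0.559] [ 0.132 -0.385 -0.914] [ 0.968  0.297  1.09  -0.365  1.988  2.54 ]
(0.55, 0.35, 0.6) 34 [ 0.758  0.38   0.893 -0.425  2.012  1.834] [0.55 0.35 0.6 ]
None 0.4082811299785327 6 [0.553 0.348 0.602] [ 0.135 -0.385 -0.913] [ 0.754  0.383  0.883 -0.427  2.017  2.54 ]
(0, 0.1) 0.4083337623498759 2 [0.55 0.39
[... 339 characters left out ...]
99  0.175  1.15  -0.346  2.09   2.54 ]
(0, 0.1) 0.4083337687041321 1 [0.3  0.42 0.6 ] [ 0.136 -0.385 -0.913] [ 1.136  0.205  1.125 -0.336  2.095  2.359]
(0, 0.2) 0.4083337687053138 1 [0.3  0.43 0.6 ] [ 0.136 -0.385 -0.913] [ 1.143  0.222  1.104 -0.335  2.101  2.365]
(0.5, 0.1, 0.55) 27 [ 0.465  0.031  1.424 -0.423  1.727  1.638] [0.5  0.1  0.55]
None 0.19306859722861452 21 [ 0.468 -0.302  0.653] [ 0.155 -0.115 -0.981] [-0.565  0.023  1.175 -0.014  1.751  2.54 ]
(0, 0.1) 0.3559572216914478 11 [0.612 0.181 0.651] [ 0.075 -0.348 -0.935] [ 0.468  0.327  0.845 -0.395  2.033  2.54 ]
(0, 0.2) 0.3866439085126764 8 [0.567 0.28  0.603] [ 0.104 -0.372 -0.922] [ 0.649  0.328  0.954 -0.403  1.982  2.54 ]
```

```bash
python3 - <<'E'
from sim import *
q0=np.array([-1.245,.867,.089,.006,1.765,-.011])
for X in [(.38,.05,.25),(.35,.15,.25),(.36,.15,.35),(.42,.05,.2)]:
  qa,n0=goto(q0,(.36,-.2,.5)); q1,n=goto(qa,X); print(X,n0+n,q1,fk(q1)[0])
  for c in [0,.012,.02,.03]:
    q=q1; best=(9,)
    for k in range(28):
        p,R,_,_=fk(q); sh=R.T@[0,c,0]*1000
        q=step(q,sh,.12); z=fk(q)[1][:,2]
        e=np.hypot(z[0],z[1])
        if e<best[0]: best=(e,k+1,fk(q)[0],z,q)
    print(c,*best)
E
```

```text
(0.38, 0.05, 0.25) 28 [ 0.489  0.013  2.113 -0.464  1.127  1.946] [0.38 0.05 0.25]
0 0.14966148049011507 17 [ 0.371 -0.181  0.308] [ 0.139 -0.056 -0.989] [-0.463 -0.123  2.031  0.014  1.083  2.54 ]
0.012 0.05131524985572121 15 [ 0.438 -0.052  0.317] [ 0.051  0.005 -0.999] [-0.127 -0.021  1.911  0.012  1.201  2.54 ]
0.02 0.018289817692503884 14 [0.483 0.034 0.319] [-0.004  0.018 -1.   ] [0.058 0.083 1.798 0.019 1.264 2.54 ]
0.03 0.060014350907197395 13 [0.532 0.144 0.319] [-0.06   0.008 -0.998] [0.251 0.225 1.629 0.023 1.344 2.54 ]
(0.35, 0.15, 0.25) 30 [ 0.74   0.071  2.052 -0.412  1.221  2.154] [0.35 0.15 0.25]
0 0.06455934996926516 16 [ 0.402 -0.118  0.318] [ 0.06  -0.024 -0.998] [-0.28  -0.071  1.956 -0.007  1.192  2.54 ]
0.012 0.027586087642333803 14 [0.475 0.028 0.322] [-0.027 -0.002 -1.   ] [ 0.06   0.08   1.796 -0.001  1.294  2.54 ]
0.02 0.07282858228948755 13 [0.514 0.125 0.322] [-0.071 -0.016 -0.997] [0.237 0.196 1.66  0.002 1.358 2.54 ]
0.03 0.11666133882586913 12 [0.552 0.241 0.321] [-0.105 -0.051 -0.993] [ 0.415  0.342  1.469 -0.005  1.447  2.54 ]
(0.36, 0.15, 0.35) 29 [ 
[... 372 characters left out ...]
4  0.148  1.469 -0.012  1.563  2.54 ]
0.03 0.09069049514120535 16 [0.639 0.19  0.45 ] [-0.087 -0.026 -0.996] [ 0.289  0.379  1.143 -0.     1.71   2.54 ]
(0.42, 0.05, 0.2) 29 [ 0.444  0.153  2.097 -0.504  1.     1.975] [0.42 0.05 0.2 ]
0 0.11921435729897926 16 [ 0.427 -0.158  0.265] [ 0.111 -0.044 -0.993] [-0.352  0.021  1.998 -0.004  1.003  2.54 ]
0.012 0.029448755846816718 14 [ 0.484 -0.02   0.269] [ 0.029 -0.007 -1.   ] [-0.037  0.114  1.88  -0.007  1.119  2.54 ]
0.02 0.019574627550836998 13 [0.519 0.067 0.269] [-0.019 -0.006 -1.   ] [ 0.131  0.203  1.771 -0.004  1.187  2.54 ]
0.03 0.06726193906463494 12 [0.555 0.172 0.269] [-0.063 -0.023 -0.998] [ 0.303  0.322  1.614 -0.004  1.272  2.54 ]
```

Call:
{"api": "step_arm", "payload": {
  "rows": [
    [[14, -34, -10], 0],
    [[14, -34, -10], 0],
    [[14, -34, -10], 0],
    [[14, -34, -10], 0],
    [[14, -34, -10], 0],
    [[14, -34, -10], 0],
    [[14, -34, -10], 0],
    [[14, -34, -10], 0]
  ]
}}

```text
time_s: 3.82
tool_pos: [0.3472, -0.6713, 0.558]
tool_rot: [[0.943, 0.304, 0.137], [0.333, -0.86, -0.386], [0.0, 0.41, -0.912]]
wrist_force: [0.1, -0.1, 0.4]
grip_width: 0.0853
gripper_force: 0.0
```

Call:
{"api": "step_arm", "payload": {
  "rows": [
    [[14, -34, -10], 0],
    [[14, -34, -10], 0],
    [[14, -34, -10], 0],
    [[14, -34, -10], 0],
    [[14, -34, -10], 0],
    [[14, -34, -10], 0],
    [[14, -34, -10], 0],
    [[14, -34, -10], 0]
  ]
}}

```text
time_s: 4.48
tool_pos: [0.359, -0.3696, 0.5196]
tool_rot: [[0.943, 0.303, 0.137], [0.332, -0.86, -0.387], [0.0, 0.41, -0.912]]
wrist_force: [1.0, -0.3, 1.2]
grip_width: 0.0853
gripper_force: 0.0
```

Call:
{"api": "step_arm", "payload": {
  "rows": [
    [[14, -34, -10], 0],
    [[14, -34, -10], 0],
    [[14, -34, -10], 0],
    [[14, -34, -10], 0]
  ]
}}

```text
time_s: 4.82
tool_pos: [0.3648, -0.2188, 0.5006]
tool_rot: [[0.943, 0.303, 0.137], [0.332, -0.86, -0.387], [0.001, 0.411, -0.912]]
wrist_force: [1.3, 0.2, 1.2]
grip_width: 0.0855
gripper_force: 0.0
```

Call:
{"api": "step_arm", "payload": {
  "rows": [
    [[12, -36, 0], 0],
    [[12, -36, 0], 0],
    [[12, -36, 0], 0],
    [[12, -36, 0], 0],
    [[12, -36, 0], 0],
    [[12, -36, 0], 0],
    [[12, -36, 0], 0],
    [[12, -36, 0], 0]
  ]
}}

```text
time_s: 5.48
tool_pos: [0.3681, 0.061, 0.382]
tool_rot: [[0.943, 0.304, 0.138], [0.334, -0.86, -0.387], [0.001, 0.411, -0.912]]
wrist_force: [1.5, -0.8, 0.4]
grip_width: 0.0856
gripper_force: 0.0
```

Call:
{"api": "step_arm", "payload": {
  "rows": [
    [[12, -36, 0], 0],
    [[12, -36, 0], 0]
  ]
}}

```text
time_s: 5.65
tool_pos: [0.3689, 0.131, 0.3524]
tool_rot: [[0.943, 0.304, 0.137], [0.334, -0.86, -0.387], [0.0, 0.41, -0.912]]
wrist_force: [0.6, -0.5, 0.9]
grip_width: 0.0854
gripper_force: 0.0
```

```bash
cat >> sim.py <<'E'
def planw(q,wd,turn,n):  # constant world shift (m) + turn per row
    rows=[]
    for i in range(n):
        p,R,_,_=fk(q); sh=np.round(R.T@np.array(wd)*1000); q=step(q,sh,turn); rows.append([[int(x) for x in sh],turn])
        if i%4==3 or i==n-1: print(i+1,q,fk(q)[0],fk(q)[1][:,2])
    return q,rows
E
python3 - <<'E'
from sim import *; from h import arm
s=arm.get_state(); q=s['qpos']; print(s['time_s'],q,s['tool_pos'],fk(q)[0])
q,r=planw(q,(0,.012,0),.12,20); print(r)
E
```

```text
5.65 [ 0.648 -0.045  1.919 -0.407  1.416  1.973] [0.369 0.131 0.352] [0.376 0.122 0.352]
4 [ 0.736  0.009  1.863 -0.392  1.45   2.53 ] [0.376 0.17  0.354] [ 0.137 -0.387 -0.912]
8 [ 0.468  0.007  1.739 -0.286  1.466  2.54 ] [0.441 0.118 0.396] [ 0.07  -0.279 -0.958]
12 [ 0.189  0.002  1.664 -0.152  1.473  2.54 ] [0.479 0.041 0.423] [ 0.033 -0.147 -0.989]
16 [-0.095 -0.011  1.654 -0.001  1.465  2.54 ] [ 0.481 -0.046  0.431] [ 0.034 -0.004 -0.999]
20 [-0.385 -0.036  1.711  0.153  1.447  2.54 ] [ 0.446 -0.127  0.418] [ 0.076  0.132 -0.988]
[[[4, -10, -5], 0.12], [[3, -11, -5], 0.12], [[1, -11, -5], 0.12], [[0, -11, -5], 0.12], [[-1, -11, -5], 0.12], [[-2, -11, -4], 0.12], [[-3, -11, -4], 0.12], [[-4, -11, -4], 0.12], [[-5, -10, -3], 0.12], [[-6, -10, -3], 0.12], [[-7, -10, -3], 0.12], [[-7, -9, -2], 0.12], [[-8, -9, -2], 0.12], [[-9, -8, -1], 0.12], [[-9, -7, -1], 0.12], [[-10, -7, 0], 0.12], [[-10, -6, 0], 0.12], [[-11, -5, 0], 0.12], [[-11, -4, 1], 0.12], [[-11, -3, 1], 0.12]]
```

Call:
{"api": "step_arm", "payload": {
  "rows": [
    [[4, -10, -5], 0.12],
    [[3, -11, -5], 0.12],
    [[1, -11, -5], 0.12],
    [[0, -11, -5], 0.12],
    [[-1, -11, -5], 0.12],
    [[-2, -11, -4], 0.12],
    [[-3, -11, -4], 0.12],
    [[-4, -11, -4], 0.12]
  ]
}}

```text
time_s: 6.32
tool_pos: [0.4348, 0.1263, 0.3974]
tool_rot: [[0.89, -0.45, 0.076], [-0.412, -0.864, -0.288], [0.195, 0.225, -0.955]]
wrist_force: [-0.1, 0.6, -0.0]
grip_width: 0.0854
gripper_force: 0.0
```

```bash
python3 - <<'E'
from sim import *; from h import arm
s=arm.get_state(); q=s['qpos']; print(s['time_s'],q,s['tool_pos'],s['tool_rot'][:,2])
q,r=planw(q,(0,.012,0),.12,12); print(r)
E
```

```text
6.3167 [ 0.472  0.003  1.742 -0.297  1.468  2.541] [0.435 0.126 0.397] [ 0.076 -0.288 -0.955]
4 [ 0.193 -0.003  1.665 -0.162  1.474  2.54 ] [0.479 0.039 0.426] [ 0.038 -0.156 -0.987]
8 [-0.092 -0.017  1.651 -0.011  1.468  2.54 ] [ 0.481 -0.048  0.435] [ 0.039 -0.014 -0.999]
12 [-0.384 -0.043  1.706  0.144  1.45   2.54 ] [ 0.446 -0.129  0.423] [ 0.08   0.121 -0.989]
[[[-5, -10, -3], 0.12], [[-6, -10, -3], 0.12], [[-7, -10, -3], 0.12], [[-7, -9, -2], 0.12], [[-8, -9, -2], 0.12], [[-9, -8, -1], 0.12], [[-9, -7, -1], 0.12], [[-10, -7, -1], 0.12], [[-10, -6, 0], 0.12], [[-11, -5, 0], 0.12], [[-11, -4, 1], 0.12], [[-11, -3, 1], 0.12]]
```

```bash
python3 - <<'E'
from sim import *; from h import arm
for c in (.02,.028):
    q=arm.get_state()['qpos']; q,r=planw(q,(0,c,0),.12,8); print(r)
E
```

```text
4 [ 0.218  0.015  1.639 -0.148  1.488  2.54 ] [0.485 0.057 0.428] [ 0.032 -0.144 -0.989]
8 [-0.04   0.012  1.619  0.015  1.484  2.54 ] [ 0.495 -0.015  0.436] [ 0.027  0.014 -1.   ]
[[[-8, -17, -6], 0.12], [[-10, -17, -5], 0.12], [[-11, -16, -4], 0.12], [[-12, -15, -4], 0.12], [[-13, -15, -3], 0.12], [[-14, -14, -2], 0.12], [[-15, -13, -1], 0.12], [[-16, -12, -1], 0.12]]
4 [ 0.244  0.038  1.611 -0.134  1.501  2.54 ] [0.493 0.077 0.43 ] [ 0.026 -0.131 -0.991]
8 [0.015 0.046 1.589 0.041 1.493 2.54 ] [0.51  0.022 0.434] [ 0.013  0.041 -0.999]
[[[-12, -24, -8], 0.12], [[-13, -24, -7], 0.12], [[-15, -23, -6], 0.12], [[-17, -22, -5], 0.12], [[-18, -21, -4], 0.12], [[-20, -20, -2], 0.12], [[-21, -19, -1], 0.12], [[-22, -17, 0], 0.12]]
```

Second plan: it leaves tool x-tilt at only about 0.01.

Call:
{"api": "step_arm", "payload": {
  "rows": [
    [[-12, -24, -8], 0.12],
    [[-13, -24, -7], 0.12],
    [[-15, -23, -6], 0.12],
    [[-17, -22, -5], 0.12],
    [[-18, -21, -4], 0.12],
    [[-20, -20, -2], 0.12],
    [[-21, -19, -1], 0.12],
    [[-22, -17, 0], 0.12]
  ]
}}

```text
time_s: 6.98
tool_pos: [0.506, 0.0316, 0.437]
tool_rot: [[0.592, -0.806, 0.017], [-0.806, -0.592, 0.009], [0.003, -0.019, -1.0]]
wrist_force: [-0.1, 0.3, 0.3]
grip_width: 0.0855
gripper_force: 0.0
```

```bash
python3 - <<'E'
from sim import *; from h import *
s=arm.get_state(); q=s['qpos']; print(s['time_s'],q,s['tool_pos'],s['tool_rot'])
f=arm.grab_frame('wrist'); R=np.array(f['R']); T=s['tool_rot']; c=-R.T@f['t']
print('cam in tool',T.T@(c-s['tool_pos']), T.T@R.T)
E
```

```text
6.9833 [0.033 0.038 1.59  0.008 1.497 2.54 ] [0.506 0.032 0.437] [[ 0.592 -0.806  0.017]
 [-0.806 -0.592  0.009]
 [ 0.003 -0.019 -1.   ]]
cam in tool [ 0.065  0.    -0.174] [[ 0.001 -0.966 -0.259]
 [ 1.     0.001  0.001]
 [-0.    -0.259  0.966]]
```

```bash
cat > geo.py <<'E'
from sim import *
xr=np.array([.24,.97,0]);xr/=np.linalg.norm(xr);zz=np.array([0,0,1.])
a=np.array([xr[1],-xr[0],0]);n=(xr+zz)/2**.5;b=(xr-zz)/2**.5
lens=np.array([.543,.229,.289]);rs=lens-.126*n
GD,LAT=.019,.046   # grasp behind TCP; mark from grip along -tool x
HZ=.0              # mark below grip along tool z
def segd(p0,p1,q0,q1):
    s=np.linspace(0,1,40);A=p0+np.outer(s,p1-p0);B=q0+np.outer(s,q1-q0)
    return np.linalg.norm(A[:,None]-B[None],axis=2).min()
head=(lens,lens+.091*n);post=(np.array([.581,.346,0]),np.array([.581,.346,.432]))
def clear(q):
    p,R,e,w=fk(q); t=p-R[:,2]*.07
    return [round(segd(*s,*h),3) for s in [(t,w),(w,e)] for h in (head,post)]
def target(phi):
    z=np.cos(phi)*a+np.sin(phi)*b; y=n; x=np.cross(y,z); R=np.c_[x,y,z]
    grip=rs+LAT*x-HZ*z-.004*n; return grip+GD*z,R
E
python3 - <<'E'
from geo import *
print(rs)
for d in range(10,151,20):
    p,R=target(np.deg2rad(d)); best=None
    for s in [(0,.3,1.8,0,1,0),(0,.3,1.8,1.5,1,0),(0,.3,1.8,-1,1,1),(0,.3,1.8,-1,1,-2),(.5,.3,1.8,3,1,2),(0,.3,1.8,-1,1,2.4),(0,.3,1.8,1.5,1,-2)]:
        r=ik(p,R,np.array(s,float),.3)
        if best is None or r.cost<best.cost: best=r
    print(d,R[:,2],p,best.cost.round(5),best.x,clear(best.x))
E
```

```text
[0.522 0.143 0.2  ]
10 [ 0.985 -0.117 -0.123] [0.54  0.171 0.163] 0.0 [0.78  0.867 2.387 4.033 1.518 2.452] [np.float64(0.147), np.float64(0.2), np.float64(0.309), np.float64(0.327)]
30 [ 0.926  0.135 -0.354] [0.523 0.175 0.162] 0.0 [0.545 0.642 2.517 3.539 1.225 2.435] [np.float64(0.147), np.float64(0.218), np.float64(0.336), np.float64(0.392)]
50 [ 0.754  0.371 -0.542] [0.506 0.176 0.166] 0.00019 [0.28  0.401 2.512 3.001 0.78  2.54 ] [np.float64(0.148), np.float64(0.231), np.float64(0.342), np.float64(0.435)]
70 [ 0.492  0.563 -0.664] [0.491 0.172 0.173] 0.00016 [-0.035  0.24   2.307  1.52   0.605 -2.54 ] [np.float64(0.139), np.float64(0.244), np.float64(0.338), np.float64(0.431)]
90 [ 0.17   0.686 -0.707] [0.479 0.164 0.184] 0.0 [-0.151  0.331  2.13   1.06   0.939 -2.254] [np.float64(0.147), np.float64(0.257), np.float64(0.343), np.float64(0.44)]
110 [-0.172  0.727 -0.664] [0.473 0.153 0.196] 0.0 [-0.166  0.463  1.898  0.797  1.299 -2.074] [np.float64(0.147), np.float64(0.262), np.float64(0.343), np.float64(0.437)]
130 [-0.494  0.68  -0.542] [0.472 0.141 0.208] 0.0 [-0.133  0.628  1.668  0.656  1.645 -1.997] [np.float64(0.147), np.float64(0.263), np.float64(0.343), np.float64(0.424)]
150 [-0.756  0.551 -0.354] [0.477 0.128 0.219] 0.0 [-0.075  0.803  1.454  0.565  1.972 -1.97 ] [np.float64(0.147), np.float64(0.261), np.float64(0.327), np.float64(0.395)]
```

```bash
python3 - <<'E'
from geo import *
import itertools
Rp=np.array([[0,1,0],[1,0,0],[0,0,-1.]])
q0=ik(np.array([.48,-.2,.3]),Rp,np.array([-.4,.1,1.8,0,1.2,-.45])).x; print(q0)
res=[]
for X,s in itertools.product([(.65,0,.6),(.7,-.1,.6),(.6,0,.75),(.55,-.3,.7),(.65,.2,.7),(.45,.15,.4),(.36,.15,.35)],(1,-1)):
  try: q1,n1=goto(q0,X,s*.12)
  except Exception as e: continue
  for c in [(0,0,0),(0,.015,0),(0,-.015,0),(0,.025,0),(0,0,-.015),(.015,0,0)]:
    q=q1
    for k in range(60):
        R=fk(q)[1]; q=step(q,R.T@np.array(c)*1000,s*.12); p,R,_,_=fk(q); z=R[:,2]
        phi=np.rad2deg(np.arctan2(z@b,z@a))
        if abs(z@n)<.03 and 80<phi<150: res.append((n1+k+1,X,s,c,p,z,q,phi)); break
        if p[2]<.15: break
res.sort(key=lambda r:r[0])
for r in res[:8]: print(*r)
E
```

```text
[-0.395  0.158  1.754  0.     1.229 -0.395]
37 (0.55, -0.3, 0.7) -1 (0, -0.015, 0) [ 0.528 -0.106  0.904] [-0.05   0.711 -0.702] [-0.56   0.547  0.088  1.436  2.522 -2.54 ] 102.68995044936091
48 (0.55, -0.3, 0.7) -1 (0.015, 0, 0) [0.585 0.425 0.9  ] [-0.109  0.707 -0.698] [ 0.297  0.554  0.088  0.955  2.092 -2.54 ] 106.01203610655045
63 (0.65, 0.2, 0.7) -1 (0, 0.025, 0) [-0.362  1.032  0.437] [ 0.131  0.687 -0.715] [ 2.038  0.815  0.645 -0.505  1.079 -2.54 ] 92.17938854472128
65 (0.65, 0, 0.6) -1 (0, 0.025, 0) [-0.368  1.041  0.391] [ 0.149  0.689 -0.709] [ 2.046  0.854  0.671 -0.548  1.034 -2.54 ] 91.20160364177724
66 (0.7, -0.1, 0.6) -1 (0, 0.025, 0) [-0.345  1.05   0.391] [ 0.17   0.697 -0.697] [ 2.027  0.853  0.681 -0.57   1.018 -2.54 ] 90.15883686446733
69 (0.6, 0, 0.75) -1 (0, 0.025, 0) [-0.552  0.902  0.664] [-0.19   0.721 -0.666] [ 2.206  0.669  0.472 -0.299  1.21  -2.54 ] 110.94064054768599
```

```bash
python3 - <<'E'
from geo import *; from h import arm
s=arm.get_state(); q=s['qpos']; X=np.array([.479,-.22,.25]); rows=[]
p=s['tool_pos']; d=(X-p)/20; R=np.array(s['tool_rot'])
for i in range(20):
    rows.append([[int(round(v)) for v in R.T@d*1000],-.125]); R=R@Ro.from_euler('z',-.125).as_matrix()
print(R); 
for i in (0,8,16): print(rows[i:i+8])
E
```

```text
[[ 0.013  1.     0.016]
 [ 1.    -0.013  0.009]
 [ 0.009  0.016 -1.   ]]
[[[9, 9, 9], -0.125], [[8, 10, 9], -0.125], [[7, 11, 9], -0.125], [[5, 11, 9], -0.125], [[4, 12, 9], -0.125], [[3, 12, 9], -0.125], [[1, 13, 9], -0.125], [[-1, 13, 9], -0.125]]
[[[-2, 12, 9], -0.125], [[-4, 12, 9], -0.125], [[-5, 11, 9], -0.125], [[-7, 11, 9], -0.125], [[-8, 10, 9], -0.125], [[-9, 9, 9], -0.125], [[-10, 8, 9], -0.125], [[-11, 6, 9], -0.125]]
[[[-12, 5, 9], -0.125], [[-12, 3, 9], -0.125], [[-12, 2, 9], -0.125], [[-13, 0, 9], -0.125]]
```

Call:
{"api": "step_arm", "payload": {
  "rows": [
    [[9, 9, 9], -0.125],
    [[8, 10, 9], -0.125],
    [[7, 11, 9], -0.125],
    [[5, 11, 9], -0.125],
    [[4, 12, 9], -0.125],
    [[3, 12, 9], -0.125],
    [[1, 13, 9], -0.125],
    [[-1, 13, 9], -0.125]
  ]
}}

```text
time_s: 7.7
tool_pos: [0.4941, -0.0687, 0.3632]
tool_rot: [[0.997, 0.072, 0.015], [0.072, -0.997, 0.007], [0.016, -0.006, -1.0]]
wrist_force: [-0.1, -0.2, 0.5]
grip_width: 0.0853
gripper_force: 0.0
```

Call:
{"api": "step_arm", "payload": {
  "rows": [
    [[-2, 12, 9], -0.125],
    [[-4, 12, 9], -0.125],
    [[-5, 11, 9], -0.125],
    [[-7, 11, 9], -0.125],
    [[-8, 10, 9], -0.125],
    [[-9, 9, 9], -0.125],
    [[-10, 8, 9], -0.125],
    [[-11, 6, 9], -0.125]
  ]
}}

```text
time_s: 8.37
tool_pos: [0.4842, -0.1684, 0.2904]
tool_rot: [[0.478, 0.878, 0.015], [0.878, -0.478, 0.007], [0.014, 0.01, -1.0]]
wrist_force: [-0.1, -1.0, 0.2]
grip_width: 0.0855
gripper_force: 0.0
```

Call:
{"api": "step_arm", "payload": {
  "rows": [
    [[-12, 5, 9], -0.125],
    [[-12, 3, 9], -0.125],
    [[-12, 2, 9], -0.125],
    [[-13, 0, 9], -0.125],
    [[0, 0, 0], 0]
  ]
}}

```text
time_s: 8.78
tool_pos: [0.4779, -0.2188, 0.2526]
tool_rot: [[0.001, 1.0, 0.013], [1.0, -0.001, 0.008], [0.008, 0.013, -1.0]]
wrist_force: [0.0, -0.5, -0.2]
grip_width: 0.0857
gripper_force: 0.0
```

```bash
python3 - <<'E'
from h import *
s=arm.get_state(); print(s['qpos'],s['tool_pos'],s['tool_rot'])
f=grab('wrist','w1'); im=cv2.imread('pics/w1.png')
E
```

```text
[-0.45999699  0.21035261  1.802481    0.01400192  1.12084606 -0.4653979 ] [ 0.47790199 -0.21880825  0.25264252] [[ 5.89551505e-04  9.99918905e-01  1.27214391e-02]
 [ 9.99969594e-01 -6.88405435e-04  7.76767697e-03]
 [ 7.77580456e-03  1.27164728e-02 -9.99888908e-01]]
```

View pics/w1.png

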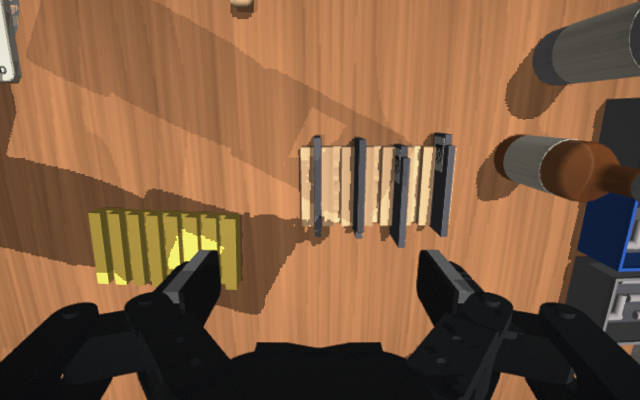

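The wrist view shows the rack at (375,187). Its end coupon, nearest the robot, is at col 317, rows 137–237, nearly centred between the fingers.

```bash
python3 - <<'E'
from h import *
im=cv2.imread('pics/w1.png')[120:250,285:460]
cv2.imwrite('pics/w1c.png',cv2.resize(im,None,fx=4.5,fy=4.5,interpolation=cv2.INTER_CUBIC))
E
```

```text
(no output)
```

View pics/w1c.png

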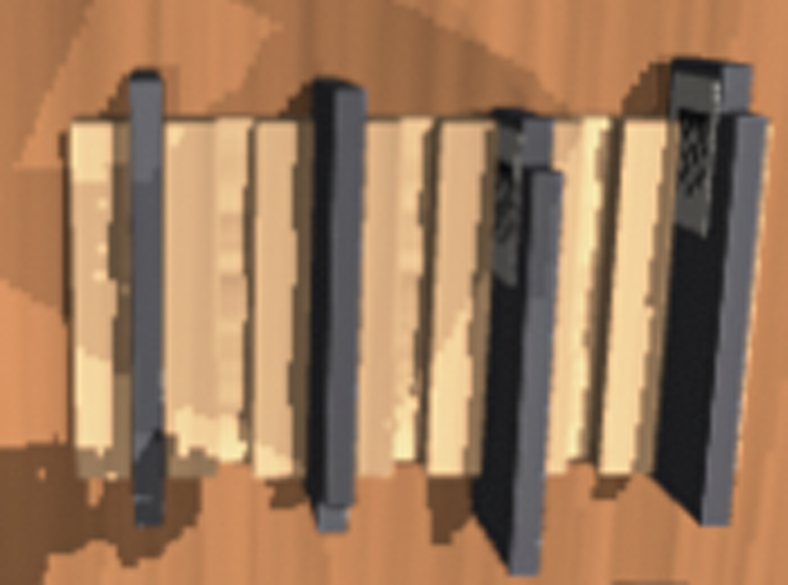

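```bash
python3 - <<'E'
from h import *
np.set_printoptions(precision=4,suppress=True)
f=load('w1')
c=lambda u,v,z:onz(f,285+u/4.5,120+v/4.5,z)
print('end+',c(147,74,.062),'end-',c(149,525,.05),'mid',c(147.5,300,.062))
print('rack corners',c(66,120,.026),c(80,478,.026),c(655,118,.026))
print('b',c(350,85,.062),c(333,530,.05))
E
```

```text
end+ [ 0.4794 -0.1774  0.062 ] end- [ 0.4801 -0.298   0.05  ] mid [ 0.4795 -0.2333  0.062 ]
rack corners [ 0.4581 -0.1917  0.026 ] [ 0.4608 -0.2927  0.026 ] [ 0.6171 -0.1909  0.026 ]
b [ 0.5288 -0.18    0.062 ] [ 0.53   -0.2996  0.05  ]
```

Call:
{"api": "step_arm", "payload": {
  "rows": [
    [[-2, 0, 20], 0],
    [[-2, 0, 30], 0],
    [[-2, 0, 30], 0],
    [[-1, -1, 30], 0],
    [[-1, 0, 30], 0],
    [[0, 0, 20], 0],
    [[0, 0, 0], 0]
  ],
  "gripper": 165,
  "newtons": 60
}}

```text
time_s: 9.42
tool_pos: [0.4784, -0.2227, 0.0913]
tool_rot: [[0.008, 1.0, 0.01], [1.0, -0.008, 0.01], [0.01, 0.01, -1.0]]
wrist_force: [-0.9, 0.9, 0.2]
grip_width: 0.0304
gripper_force: 0.0
```

```bash
python3 - <<'E'
from h import *
s=arm.get_state(); print(s['time_s'],s['tool_pos'],s['tool_rot'],s['grip_width'])
f=grab('wrist','w2')
for p in [(.4797,-.1777,.062),(.4797,-.2257,.062)]: print(proj(f,p))
E
```

```text
9.4167 [ 0.47840795 -0.22273933  0.0912779 ] [[ 0.00831326  0.99991676  0.00986678]
 [ 0.99991231 -0.00841413  0.01022582]
 [ 0.01030799  0.00978091 -0.99989903]] 0.030357628377788385
[319.70161237 146.56605644]
[320.13141297 221.20241428]
```

View pics/w2.png

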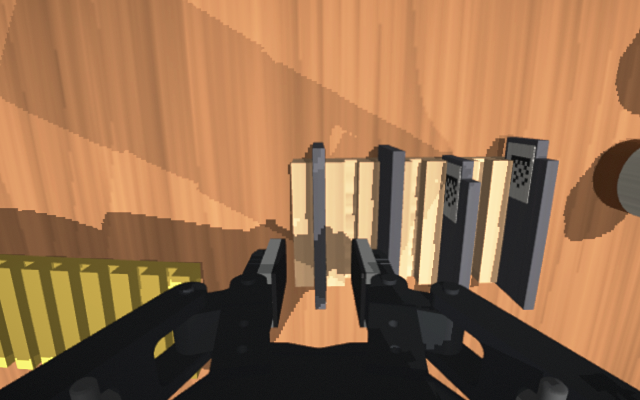

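The coupon sits at col 319 midway between the fingers (280 and 358), clear of its neighbour. I'll go down, close the gripper and check.

Call:
{"api": "step_arm", "payload": {
  "rows": [
    [[-1, 0, 20], 0],
    [[-1, 1, 20], 0],
    [[-1, 0, 15], 0],
    [[0, 0, 5], 0],
    [[0, 0, 0], 0]
  ]
}}

```text
time_s: 9.88
tool_pos: [0.4831, -0.2272, 0.0351]
tool_rot: [[0.006, 1.0, 0.016], [1.0, -0.006, 0.007], [0.007, 0.016, -1.0]]
wrist_force: [-0.7, 0.9, -0.7]
grip_width: 0.0299
gripper_force: 0.0
```

Call:
{"api": "step_arm", "payload": {
  "rows": [
    [[0, 0, 0], 0],
    [[0, 0, 0], 0],
    [[0, 0, 0], 0],
    [[0, 0, 0], 0],
    [[0, 0, 0], 0]
  ],
  "gripper": 255,
  "newtons": 110
}}

```text
time_s: 10.3
tool_pos: [0.483, -0.2275, 0.0352]
tool_rot: [[0.005, 1.0, 0.017], [1.0, -0.005, 0.007], [0.007, 0.017, -1.0]]
wrist_force: [-0.1, -0.3, -0.4]
grip_width: 0.0003
gripper_force: 0.0
```

```bash
python3 - <<'E'
from h import *
for n in ('wrist','side','scene'): grab(n,n+'3')
s=arm.get_state();print(s['tool_pos'],s['grip_width'],s['gripper_force'],s['wrist_force'])
w=cv2.imread('pics/wrist3.png')[100:400,120:520]
a=cv2.resize(cv2.imread('pics/side3.png')[130:230,310:443],(400,300),interpolation=cv2.INTER_CUBIC)
b=cv2.resize(cv2.imread('pics/scene3.png')[195:315,180:340],(400,300),interpolation=cv2.INTER_CUBIC)
cv2.imwrite('pics/m3.png',np.vstack([np.hstack([w,a]),np.hstack([b,b*0])]))
E
```

```text
[ 0.48265596 -0.22733616  0.03473232] -0.00028007025148034885 0.0 [ 0.14692612  0.49410661 -0.02696576]
```

View pics/m3.png

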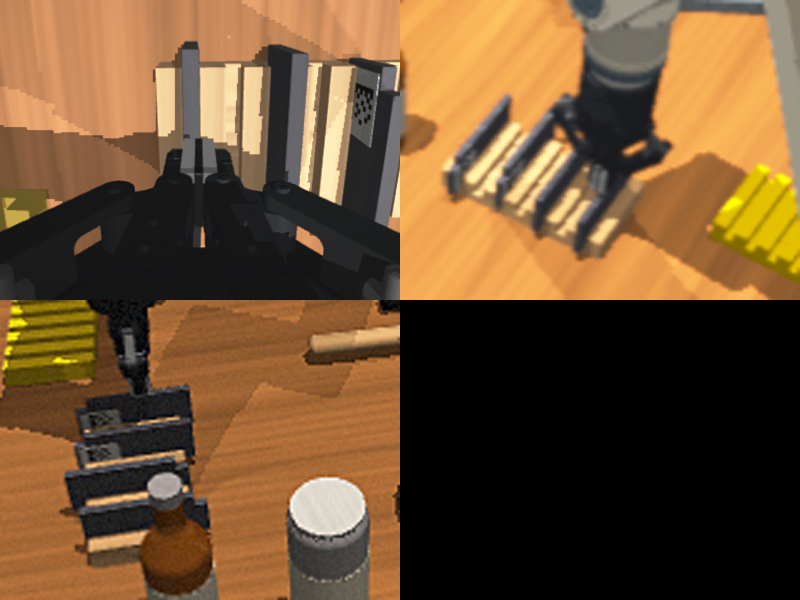

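```bash
python3 - <<'E'
from h import *
np.set_printoptions(precision=4,suppress=True)
a,d,w=load('scene3'),load('side3'),load('wrist3')
p=arm.get_state()['tool_pos']
print('tip tri',tri((a,236.8,230.2),(d,376.7,193)))
for n,f in (('scene',a),('side',d),('wrist',w)): print(n,'tcp',proj(f,p),'coupon top',proj(f,(.4797,-.2273,.062)), 'tcp if z=.062',proj(f,(p[0],p[1],.062)))
ims=[cv2.imread('pics/scene3.png')[200:260,200:280],cv2.imread('pics/side3.png')[160:220,345:425],cv2.imread('pics/wrist3.png')[225:315,260:380]]
A,B=[cv2.resize(i,(400,300),interpolation=cv2.INTER_NEAREST) for i in ims[:2]];C=cv2.resize(ims[2],(400,300))
cv2.imwrite('pics/m4.png',np.vstack([np.hstack([A,B]),np.hstack([C,C*0])]))
E
```

```text
tip tri [ 0.4795 -0.2252  0.0664]
scene tcp [237.7372 239.9645] coupon top [236.4171 231.7301] tcp if z=.062 [236.4632 232.494 ]
side tcp [375.2536 198.6562] coupon top [376.9751 193.3293] tcp if z=.062 [376.132  192.9222]
wrist tcp [317.975  231.7346] coupon top [312.7226 251.0353] tcp if z=.062 [318.8519 251.0445]
```

View pics/m4.png

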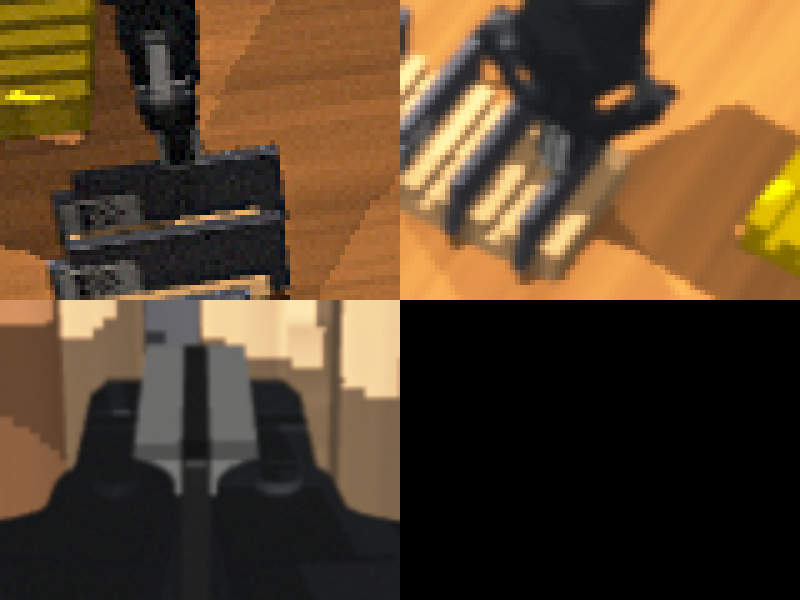

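```bash
python3 - <<'E'
from h import *
np.set_printoptions(precision=4,suppress=True)
a,d,w=load('scene0'),load('side0'),load('w1')
print('corner+y top',tri((a,255.75,230),(d,370,203.7),(w,317.7,136.7)),tri((a,255.75,230),(w,317.7,136.7)))
w2=load('w2');print('w1+w2',tri((w,317.7,136.7),(w2,319,144)))
for n in('scene3','side3'):
    f=load(n); print(n,-np.array(f['R']).T@f['t'])
w3=load('wrist3');s=arm.get_state();print('cam in tool',s['tool_rot'].T@(-np.array(w3['R']).T@w3['t']-s['tool_pos']))
# pad tips seen in wrist3: outer corners at rows/cols
for z in (.035,.045,.055,.065): print(z,[onz(w3,260+c/3.333,225+45/3.333,z) for c in (145,196,248)])
E
```

```text
corner+y top [ 0.4792 -0.1783  0.0601] [ 0.4795 -0.1774  0.0587]
w1+w2 [ 0.4802 -0.1825 -0.0179]
scene3 [ 1.3388 -0.1759  0.8473]
side3 [0.1009 0.7273 1.2295]
cam in tool [ 0.0647  0.     -0.1747]
0.035 [array([ 0.4745, -0.2312,  0.035 ]), array([ 0.4831, -0.2313,  0.035 ]), array([ 0.4919, -0.2314,  0.035 ])]
0.045 [array([ 0.4748, -0.2274,  0.045 ]), array([ 0.4829, -0.2274,  0.045 ]), array([ 0.4912, -0.2275,  0.045 ])]
0.055 [array([ 0.4751, -0.2235,  0.055 ]), array([ 0.4828, -0.2236,  0.055 ]), array([ 0.4906, -0.2237,  0.055 ])]
0.065 [array([ 0.4755, -0.2197,  0.065 ]), array([ 0.4826, -0.2197,  0.065 ]), array([ 0.4899, -0.2198,  0.065 ])]
```

All three cameras agree that the real fingertips sit about 30 mm behind the reported TCP: tip height is ~0.066 m, just above the coupon's top edge. So the fingers closed on air. I'll open, shift 3 mm onto the centre line, and go down in small steps while watching the force.

Call:
{"api": "step_arm", "payload": {
  "rows": [
    [[0, -3, 0], 0],
    [[0, 0, 0], 0],
    [[0, 0, 0], 0],
    [[0, 0, 0], 0],
    [[0, 0, 0], 0]
  ],
  "gripper": 165
}}

```text
time_s: 10.87
tool_pos: [0.4796, -0.2273, 0.0345]
tool_rot: [[0.005, 1.0, 0.016], [1.0, -0.005, 0.007], [0.007, 0.016, -1.0]]
wrist_force: [0.7, 0.6, -0.5]
grip_width: 0.03
gripper_force: 0.0
```

Call:
{"api": "step_arm", "payload": {
  "rows": [
    [[0, 0, 8], 0],
    [[0, 0, 8], 0],
    [[0, 0, 0], 0]
  ]
}}

```text
time_s: 11.12
tool_pos: [0.4788, -0.2266, 0.0168]
tool_rot: [[0.005, 1.0, 0.014], [1.0, -0.005, 0.008], [0.008, 0.014, -1.0]]
wrist_force: [-0.6, -0.4, -0.1]
grip_width: 0.0301
gripper_force: 0.0
```

```bash
python3 - <<'E'
from h import *
s=arm.get_state();print(s['tool_pos'],s['tool_rot'],s['grip_width'],s['wrist_force'])
grab('wrist','w5'); im=cv2.imread('pics/w5.png')[120:345,160:520]
cv2.imwrite('pics/w5c.png',cv2.resize(im,None,fx=2.2,fy=2.2,interpolation=cv2.INTER_CUBIC))
E
```

```text
[ 0.47881305 -0.22661123  0.01675774] [[ 0.00491283  0.999896    0.01355938]
 [ 0.99995366 -0.00502448  0.00821215]
 [ 0.00827943  0.01351841 -0.99987434]] 0.030087751877600176 [-0.56461638 -0.35919172 -0.10307009]
```

View pics/w5c.png

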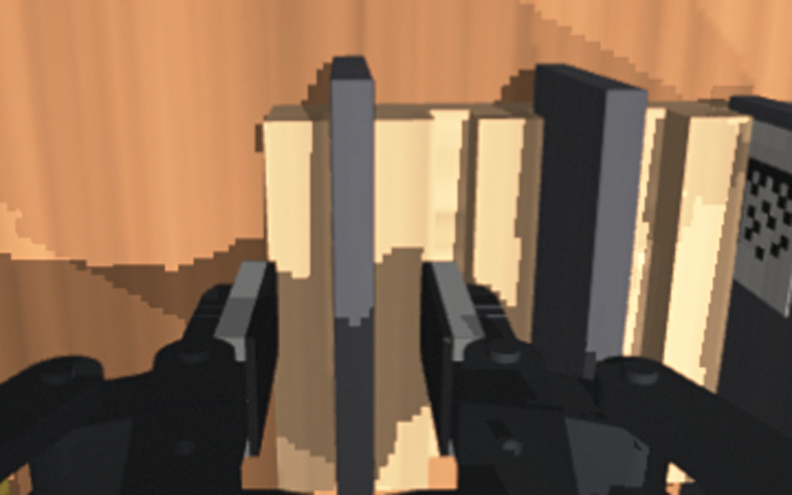

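The coupon is now centred between the pads (col 352, with pads at 275 and 425), with no contact at reported z = 0.017. That confirms the offset. I'll go 11 mm further and close.

Call:
{"api": "step_arm", "payload": {
  "rows": [
    [[0, 0, 6], 0],
    [[0, 0, 5], 0],
    [[0, 0, 0], 0]
  ]
}}

```text
time_s: 11.42
tool_pos: [0.4795, -0.2268, 0.0064]
tool_rot: [[0.005, 1.0, 0.014], [1.0, -0.005, 0.008], [0.008, 0.014, -1.0]]
wrist_force: [0.8, 0.3, 0.1]
grip_width: 0.0302
gripper_force: 0.0
```

Call:
{"api": "step_arm", "payload": {
  "rows": [
    [[0, 0, 0], 0],
    [[0, 0, 0], 0],
    [[0, 0, 0], 0],
    [[0, 0, 0], 0]
  ],
  "gripper": 255,
  "newtons": 110
}}

```text
time_s: 11.75
tool_pos: [0.48, -0.2271, 0.0077]
tool_rot: [[0.005, 1.0, 0.016], [1.0, -0.005, 0.007], [0.007, 0.016, -1.0]]
wrist_force: [-1.3, -0.6, 1.9]
grip_width: 0.0055
gripper_force: 107.9
```

Gripped at 108 N. Now I'll lift.

Call:
{"api": "step_arm", "payload": {
  "rows": [
    [[0, 0, -6], 0],
    [[0, 0, -12], 0],
    [[0, 0, -20], 0],
    [[0, 0, -30], 0],
    [[0, 0, -35], 0],
    [[0, 0, -35], 0],
    [[0, 0, -35], 0],
    [[0, 0, -20], 0]
  ]
}}

```text
time_s: 12.42
tool_pos: [0.4781, -0.229, 0.2054]
tool_rot: [[0.005, 1.0, 0.021], [1.0, -0.005, 0.005], [0.005, 0.02, -1.0]]
wrist_force: [0.5, -0.1, -2.7]
grip_width: 0.0057
gripper_force: 108.0
```

```bash
python3 - <<'E'
from h import *
s=arm.get_state();print(s['qpos'],s['tool_pos'],s['grip_width'],s['gripper_force'],s['wrist_force'])
for n in('scene','side','wrist'):grab(n,n+'6')
A=cv2.resize(cv2.imread('pics/scene6.png')[150:300,160:310],(300,300));B=cv2.resize(cv2.imread('pics/side6.png')[90:240,300:450],(300,300));C=cv2.imread('pics/wrist6.png')[100:400,220:420]
cv2.imwrite('pics/m6.png',np.hstack([A,B,C]))
E
```

```text
[-0.47772767  0.26864974  1.84546082  0.01598846  1.01144775 -0.48109847] [ 0.47805732 -0.22902097  0.20535382] 0.005683222996464197 107.95214653015137 [ 0.51001649 -0.0721299  -2.68678349]
```

View pics/m6.png

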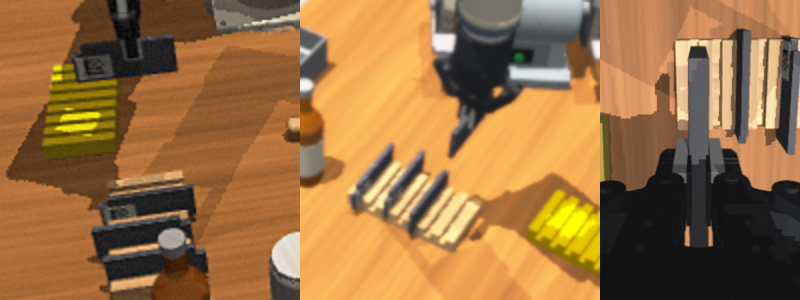

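The coupon is lifted with its mark towards the scene camera at about (208,183), and the other three are still standing. Next I'll plan the tilt, using the joint-6 limit trick, with the model calibrated on the previous moves.

```bash
cat > geo2.py <<'E'
from geo import *
import geo
xr=np.array([.25,.968,0]);xr/=np.linalg.norm(xr)
a=np.array([xr[1],-xr[0],0]);n=(xr+zz)/2**.5;b=(xr-zz)/2**.5
lens=np.array([.547,.230,.289]);rs=lens-.126*n
geo.head=(lens,lens+.091*n)
M=np.array([-.0466,.0043,-.0246])
def target(phi):
    z=np.cos(phi)*a+np.sin(phi)*b; R=np.c_[np.cross(n,z),n,z]; return rs-R@M,R
def wplan(q,fn,nn):
    """fn(i,p,R)->(world shift m, turn)"""
    rows=[]
    for i in range(nn):
        p,R,_,_=fk(q); d,t=fn(i,p,R); sh=[int(round(v)) for v in R.T@d*1000]; q=step(q,sh,t); rows.append([sh,t])
    return q,rows
def info(q):
    p,R,_,_=fk(q); z=R[:,2]; return p,z,'zn %.3f phi %.1f'%(z@n,np.rad2deg(np.arctan2(z@b,z@a))),q
E
python3 - <<'E'
from geo2 import *; from h import *
s=arm.get_state(); q0=s['qpos']; mk=s['tool_pos']+s['tool_rot']@M
print('mark',mk,proj(load('scene6'),mk),rs)
X=np.array([.55,-.3,.7])
q,r1=wplan(q0,lambda i,p,R:((X-p)*min(1,.038/np.linalg.norm(X-p)),-.12),13); print(*info(q))
for c in [(0,-.015,0),(0,-.01,0),(.005,-.015,0),(0,-.02,0)]:
    qq=q
    for k in range(34):
        qq,_=wplan(qq,lambda i,p,R:(np.array(c),-.12),1); z=fk(qq)[1][:,2]
        if z@n>-.01: break
    print(c,k+1,*info(qq))
for i in (0,8): print(r1[i:i+8])
E
```

```text
mark [ 0.481 -0.276  0.227] [207.291 184.079] [0.525 0.144 0.2  ]
[ 0.548 -0.298  0.685] [ 0.02   0.005 -1.   ] zn -0.700 phi 88.6 [-0.506  0.28   0.792  0.016  2.055 -2.053]
(0, -0.015, 0) 29 [ 0.462 -0.062  0.943] [-0.218  0.73  -0.648] zn 0.003 phi 113.2 [-0.518  0.514  0.088  1.735  2.579 -2.54 ]
(0, -0.01, 0) 34 [0.382 0.032 0.984] [-0.448  0.627 -0.637] zn -0.101 phi 126.4 [-0.321  0.45   0.088  2.002  2.619 -2.54 ]
(0.005, -0.015, 0) 27 [ 0.576 -0.025  0.902] [-0.071  0.735 -0.674] zn 0.014 phi 104.6 [-0.422  0.564  0.088  1.388  2.431 -2.54 ]
(0, -0.02, 0) 25 [ 0.533 -0.14   0.896] [-0.021  0.731 -0.682] zn 0.015 phi 101.7 [-0.617  0.57   0.088  1.453  2.512 -2.54 ]
[[[-4, 7, -37], -0.12], [[-5, 6, -37], -0.12], [[-6, 5, -37], -0.12], [[-6, 5, -37], -0.12], [[-7, 4, -37], -0.12], [[-7, 3, -37], -0.12], [[-8, 2, -37], -0.12], [[-8, 1, -37], -0.12]]
[[[-8, 0, -37], -0.12], [[-8, -1, -37], -0.12], [[-7, -2, -37], -0.12], [[-7, -2, -37], -0.12], [[-7, -3, -37], -0.12]]
```

Call:
{"api": "step_arm", "payload": {
  "rows": [
    [[-4, 7, -37], -0.12],
    [[-5, 6, -37], -0.12],
    [[-6, 5, -37], -0.12],
    [[-6, 5, -37], -0.12],
    [[-7, 4, -37], -0.12],
    [[-7, 3, -37], -0.12],
    [[-8, 2, -37], -0.12],
    [[-8, 1, -37], -0.12]
  ]
}}

```text
time_s: 13.23
tool_pos: [0.5249, -0.2651, 0.4961]
tool_rot: [[-0.82, 0.573, 0.012], [0.573, 0.82, 0.009], [-0.005, 0.014, -1.0]]
wrist_force: [1.2, -0.5, -3.3]
grip_width: 0.0056
gripper_force: 108.5
```

Call:
{"api": "step_arm", "payload": {
  "rows": [
    [[-8, 0, -37], -0.12],
    [[-8, -1, -37], -0.12],
    [[-7, -2, -37], -0.12],
    [[-7, -2, -37], -0.12],
    [[-7, -3, -37], -0.12]
  ]
}}

```text
time_s: 13.65
tool_pos: [0.5544, -0.2882, 0.6813]
tool_rot: [[-1.0, 0.01, 0.012], [0.01, 1.0, 0.009], [-0.012, 0.009, -1.0]]
wrist_force: [0.4, -0.3, -3.5]
grip_width: 0.0056
gripper_force: 108.5
```

```bash
cat > tilt.py <<'E'
import sys
from geo2 import *; from h import arm
s=arm.get_state(); q0=s['qpos']; print(s['time_s'],s['gripper_force'],*info(q0))
for c in [(0,-.02,0),(.005,-.015,0)]:
    qq=q0; rows=[]
    for k in range(34):
        qq,r=wplan(qq,lambda i,p,R:(np.array(c),-.12),1); rows+=r
        if fk(qq)[1][:,2]@n>-.01: break
    print(c,k+1,*info(qq)); print(rows[:8]);print(rows[8:16])
E
python3 tilt.py
```

```text
13.65 108.54605197906494 [ 0.549 -0.299  0.681] [ 0.012  0.009 -1.   ] zn -0.699 phi 89.2 [-0.506  0.286  0.791  0.016  2.059 -2.059]
(0, -0.02, 0) 25 [ 0.533 -0.141  0.894] [-0.032  0.736 -0.676] zn 0.020 phi 102.4 [-0.617  0.576  0.088  1.467  2.517 -2.54 ]
[[[0, -20, 0], -0.12], [[2, -20, 0], -0.12], [[5, -19, 0], -0.12], [[7, -19, 0], -0.12], [[8, -18, 0], -0.12], [[9, -18, 0], -0.12], [[9, -18, -1], -0.12], [[10, -17, -1], -0.12]]
[[[11, -16, -2], -0.12], [[12, -16, -3], -0.12], [[13, -15, -4], -0.12], [[13, -14, -5], -0.12], [[14, -14, -5], -0.12], [[14, -13, -6], -0.12], [[14, -12, -7], -0.12], [[15, -11, -8], -0.12]]
(0.005, -0.015, 0) 26 [ 0.593 -0.031  0.887] [-0.056  0.719 -0.693] zn -0.008 phi 103.5 [-0.415  0.578  0.088  1.324  2.427 -2.54 ]
[[[-5, -15, 0], -0.12], [[-3, -15, 0], -0.12], [[-1, -16, 0], -0.12], [[0, -16, 0], -0.12], [[2, -16, 0], -0.12], [[2, -16, 0], -0.12], [[3, -15, 0], -0.12], [[4, -15, -1], -0.12]]
[[[5, -15, -1], -0.12], [[6, -15, -2], -0.12], [[6, -14, -2], -0.12], [[7, -14, -3], -0.12], [[7, -14, -3], -0.12], [[8, -13, -4], -0.12], [[8, -13, -5], -0.12], [[9, -12, -5], -0.12]]
```

Call:
{"api": "step_arm", "payload": {
  "rows": [
    [[-5, -15, 0], -0.12],
    [[-3, -15, 0], -0.12],
    [[-1, -16, 0], -0.12],
    [[0, -16, 0], -0.12],
    [[2, -16, 0], -0.12],
    [[2, -16, 0], -0.12],
    [[3, -15, 0], -0.12],
    [[4, -15, -1], -0.12]
  ]
}}

```text
time_s: 14.32
tool_pos: [0.6807, -0.2756, 0.7121]
tool_rot: [[-0.81, -0.586, 0.029], [-0.58, 0.807, 0.106], [-0.085, 0.069, -0.994]]
wrist_force: [2.6, -0.5, -1.4]
grip_width: 0.0054
gripper_force: 108.5
```

```bash
python3 tilt.py
```

```text
14.3167 108.51294994354248 [ 0.676 -0.286  0.712] [ 0.029  0.106 -0.994] zn -0.625 phi 89.9 [-0.45   0.636  0.175  0.151  2.345 -2.54 ]
(0, -0.02, 0) 17 [ 0.539 -0.124  0.894] [-0.046  0.732 -0.68 ] zn 0.013 phi 103.2 [-0.586  0.573  0.088  1.456  2.512 -2.54 ]
[[[12, -16, -2], -0.12], [[12, -15, -3], -0.12], [[13, -15, -4], -0.12], [[14, -14, -5], -0.12], [[14, -13, -5], -0.12], [[14, -12, -6], -0.12], [[15, -11, -7], -0.12], [[15, -11, -8], -0.12]]
[[[15, -10, -9], -0.12], [[15, -9, -9], -0.12], [[15, -7, -10], -0.12], [[15, -6, -11], -0.12], [[15, -5, -12], -0.12], [[15, -4, -12], -0.12], [[15, -3, -13], -0.12], [[15, -1, -14], -0.12]]
(0.005, -0.015, 0) 18 [ 0.592 -0.036  0.889] [-0.047  0.723 -0.689] zn -0.001 phi 103.1 [-0.428  0.577  0.088  1.331  2.425 -2.54 ]
[[[5, -15, -1], -0.12], [[5, -15, -2], -0.12], [[6, -14, -2], -0.12], [[7, -14, -3], -0.12], [[7, -14, -4], -0.12], [[8, -13, -4], -0.12], [[8, -13, -5], -0.12], [[9, -12, -5], -0.12]]
[[[9, -11, -6], -0.12], [[10, -11, -6], -0.12], [[10, -10, -7], -0.12], [[10, -10, -7], -0.12], [[10, -9, -8], -0.12], [[11, -8, -9], -0.12], [[11, -7, -9], -0.12], [[11, -7, -10], -0.12]]
```

It follows the model. I'll continue.

Call:
{"api": "step_arm", "payload": {
  "rows": [
    [[5, -15, -1], -0.12],
    [[5, -15, -2], -0.12],
    [[6, -14, -2], -0.12],
    [[7, -14, -3], -0.12],
    [[7, -14, -4], -0.12],
    [[8, -13, -4], -0.12],
    [[8, -13, -5], -0.12],
    [[9, -12, -5], -0.12]
  ]
}}

```text
time_s: 14.98
tool_pos: [0.7095, -0.1292, 0.7561]
tool_rot: [[-0.468, -0.88, 0.077], [-0.779, 0.452, 0.434], [-0.416, 0.143, -0.898]]
wrist_force: [0.3, -0.5, -1.7]
grip_width: 0.0057
gripper_force: 109.9
```

```bash
python3 tilt.py
```

```text
14.9833 109.88584399223328 [ 0.705 -0.14   0.756] [ 0.077  0.434 -0.898] zn -0.324 phi 92.1 [-0.397  0.665  0.09   0.667  2.374 -2.54 ]
(0, -0.02, 0) 9 [ 0.564 -0.091  0.888] [-0.053  0.725 -0.687] zn 0.001 phi 103.4 [-0.519  0.579  0.088  1.396  2.483 -2.54 ]
[[[16, -9, -9], -0.12], [[16, -8, -9], -0.12], [[16, -7, -10], -0.12], [[16, -6, -11], -0.12], [[16, -5, -12], -0.12], [[15, -4, -12], -0.12], [[15, -3, -13], -0.12], [[15, -1, -13], -0.12]]
[[[14, 0, -14], -0.12]]
(0.005, -0.015, 0) 10 [ 0.584 -0.041  0.893] [-0.061  0.738 -0.673] zn 0.019 phi 104.1 [-0.442  0.578  0.088  1.379  2.431 -2.54 ]
[[[9, -11, -6], -0.12], [[10, -11, -7], -0.12], [[10, -10, -7], -0.12], [[10, -9, -8], -0.12], [[10, -9, -8], -0.12], [[11, -8, -9], -0.12], [[11, -7, -9], -0.12], [[11, -6, -10], -0.12]]
[[[11, -5, -10], -0.12], [[11, -5, -11], -0.12]]
```

Call:
{"api": "step_arm", "payload": {
  "rows": [
    [[16, -9, -9], -0.12],
    [[16, -8, -9], -0.12],
    [[16, -7, -10], -0.12],
    [[16, -6, -11], -0.12],
    [[16, -5, -12], -0.12],
    [[15, -4, -12], -0.12],
    [[15, -3, -13], -0.12],
    [[15, -1, -13], -0.12]
  ]
}}

```text
time_s: 15.65
tool_pos: [0.5838, -0.079, 0.8771]
tool_rot: [[-0.012, -0.999, -0.043], [-0.701, -0.022, 0.713], [-0.713, 0.039, -0.7]]
wrist_force: [0.5, -0.2, -3.2]
grip_width: 0.0055
gripper_force: 110.0
```

Call:
{"api": "step_arm", "payload": {
  "rows": [
    [[14, 0, -14], -0.12]
  ]
}}

```text
time_s: 15.73
tool_pos: [0.5614, -0.0815, 0.8923]
tool_rot: [[0.053, -0.996, -0.069], [-0.67, -0.087, 0.737], [-0.741, 0.007, -0.672]]
wrist_force: [-0.6, -0.3, -3.2]
grip_width: 0.0058
gripper_force: 110.0
```

```bash
cat > fin.py <<'E'
from geo2 import *; from h import arm
s=arm.get_state(); q0=s['qpos']; p=s['tool_pos'];R=s['tool_rot'];z=R[:,2]
print(s['time_s'],s['gripper_force'],p,*info(q0))
best=min(np.linspace(-3,3,6001),key=lambda t:-(R@Ro.from_euler('z',t).as_matrix())[:,1]@n)
Rf=R@Ro.from_euler('z',best).as_matrix(); pf=rs-Rf@M
print('turn',best,'y.n err deg',np.rad2deg(np.arccos(Rf[:,1]@n)),'target',pf,'rs',rs)
off=p-fk(q0)[0]
r=ik(pf-off,Rf,np.array([-.15,.45,1.9,.85,1.2,-2.1]),.3); print('ik',r.cost,r.x,clear(r.x))
E
python3 fin.py
```

```text
15.7333 109.97636318206787 [ 0.561 -0.081  0.892] [ 0.556 -0.092  0.892] [-0.069  0.737 -0.672] zn 0.017 phi 104.6 [-0.528  0.579  0.089  1.442  2.489 -2.54 ]
turn 1.8040000000000003 y.n err deg 0.9957985055949904 target [0.477 0.162 0.189] rs [0.525 0.144 0.2  ]
ik 4.559441514656199e-25 [-0.188  0.431  1.976  0.868  1.202 -2.137] [np.float64(0.158), np.float64(0.268), np.float64(0.35), np.float64(0.448)]
```

```bash
cat >> fin.py <<'E'
V=np.array([.45,-.06,.36])-off
q,r1=wplan(q0,lambda i,p,R:((V-p)/(15-i),.12),15); print(*info(q),(Rf.T@fk(q)[1]))
for i in (0,8): print(r1[i:i+8])
E
python3 fin.py | tail -12
```

```text
15.7333 109.97636318206787 [ 0.561 -0.081  0.892] [ 0.556 -0.092  0.892] [-0.069  0.737 -0.672] zn 0.017 phi 104.6 [-0.528  0.579  0.089  1.442  2.489 -2.54 ]
turn 1.8040000000000003 y.n err deg 0.9957985055949904 target [0.477 0.162 0.189] rs [0.525 0.144 0.2  ]
ik 4.559441514656199e-25 [-0.188  0.431  1.976  0.868  1.202 -2.137] [np.float64(0.158), np.float64(0.268), np.float64(0.35), np.float64(0.448)]
[ 0.444 -0.071  0.361] [-0.103  0.736 -0.669] zn 0.013 phi 106.5 [-0.583  0.291  1.699  0.602  1.748 -2.072] [[ 0.999 -0.027  0.033]
 [ 0.027  1.    -0.005]
 [-0.033  0.006  0.999]]
[[[25, 7, 25], 0.12], [[26, 4, 27], 0.12], [[27, 1, 28], 0.12], [[28, -3, 28], 0.12], [[28, -6, 29], 0.12], [[27, -10, 29], 0.12], [[26, -13, 29], 0.12], [[24, -16, 29], 0.12]]
[[[22, -19, 29], 0.12], [[20, -21, 29], 0.12], [[17, -23, 29], 0.12], [[14, -25, 29], 0.12], [[11, -27, 29], 0.12], [[8, -28, 30], 0.12], [[4, -29, 29], 0.12]]
```

Call:
{"api": "step_arm", "payload": {
  "rows": [
    [[25, 7, 25], 0.12],
    [[26, 4, 27], 0.12],
    [[27, 1, 28], 0.12],
    [[28, -3, 28], 0.12],
    [[28, -6, 29], 0.12],
    [[27, -10, 29], 0.12],
    [[26, -13, 29], 0.12],
    [[24, -16, 29], 0.12]
  ]
}}

```text
time_s: 16.4
tool_pos: [0.5168, -0.0726, 0.6367]
tool_rot: [[-0.808, -0.582, -0.098], [-0.451, 0.503, 0.737], [-0.38, 0.64, -0.669]]
wrist_force: [1.0, -0.3, -2.5]
grip_width: 0.006
gripper_force: 110.1
```

```bash
sed -i 's/^V=.*/V=np.array([.45,-.06,.36])-off; N=8/; s/15-i),.12),15/N-i),round(best\/N,3)),N/' fin.py; python3 fin.py
```

```text
16.4 110.12091636657715 [ 0.517 -0.073  0.637] [ 0.511 -0.083  0.637] [-0.098  0.737 -0.669] zn 0.015 phi 106.2 [-0.544  0.258  1.149  0.782  2.174 -2.468]
turn 0.8040000000000003 y.n err deg 0.8446589844316886 target [0.476 0.161 0.19 ] rs [0.525 0.144 0.2  ]
ik 3.443821841573359e-27 [-0.186  0.441  1.957  0.848  1.229 -2.123] [np.float64(0.158), np.float64(0.268), np.float64(0.35), np.float64(0.448)]
[ 0.444 -0.07   0.36 ] [-0.098  0.737 -0.669] zn 0.015 phi 106.2 [-0.584  0.29   1.703  0.606  1.743 -2.096] [[ 1.    -0.004  0.   ]
 [ 0.004  1.    -0.   ]
 [-0.     0.     1.   ]]
[[[19, -16, 25], np.float64(0.101)], [[17, -18, 25], np.float64(0.101)], [[16, -20, 25], np.float64(0.101)], [[13, -22, 25], np.float64(0.101)], [[11, -23, 25], np.float64(0.101)], [[9, -24, 25], np.float64(0.101)], [[6, -24, 25], np.float64(0.101)], [[4, -25, 26], np.float64(0.101)]]
[]
```

Call:
{"api": "step_arm", "payload": {
  "rows": [
    [[19, -16, 25], 0.1],
    [[17, -18, 25], 0.1],
    [[16, -20, 25], 0.1],
    [[13, -22, 25], 0.1],
    [[11, -23, 25], 0.1],
    [[9, -24, 25], 0.1],
    [[6, -24, 25], 0.1],
    [[4, -25, 26], 0.1]
  ]
}}

```text
time_s: 17.07
tool_pos: [0.4528, -0.0598, 0.3601]
tool_rot: [[-0.98, 0.172, -0.097], [0.045, 0.675, 0.737], [0.193, 0.718, -0.669]]
wrist_force: [0.9, -0.4, -3.2]
grip_width: 0.0058
gripper_force: 110.1
```

```bash
cat >> fin.py <<'E'
print('remaining in tool mm',R.T@(pf-p)*1000)
E
sed -i 's/^V=.*/V=pf-off; N=14/' fin.py; python3 fin.py
```

```text
17.0667 110.12159943580627 [ 0.453 -0.06   0.36 ] [ 0.446 -0.07   0.36 ] [-0.097  0.737 -0.669] zn 0.014 phi 106.2 [-0.582  0.292  1.7    0.607  1.742 -2.103]
turn 0.006000000000000227 y.n err deg 0.8151366558599487 target [0.476 0.161 0.19 ] rs [0.525 0.144 0.2  ]
ik 6.251192077729877e-27 [-0.185  0.44   1.959  0.848  1.228 -2.123] [np.float64(0.158), np.float64(0.268), np.float64(0.35), np.float64(0.447)]
[0.469 0.151 0.19 ] [-0.097  0.737 -0.669] zn 0.014 phi 106.2 [-0.185  0.439  1.96   0.848  1.227 -2.128] [[ 1.     0.006  0.   ]
 [-0.006  1.    -0.   ]
 [-0.     0.     1.   ]]
[[[-3, 2, 20], np.float64(0.0)], [[-3, 2, 20], np.float64(0.0)], [[-3, 2, 20], np.float64(0.0)], [[-3, 2, 20], np.float64(0.0)], [[-3, 2, 19], np.float64(0.0)], [[-3, 2, 20], np.float64(0.0)], [[-3, 2, 19], np.float64(0.0)], [[-3, 2, 20], np.float64(0.0)]]
[[[-4, 2, 19], np.float64(0.0)], [[-3, 3, 20], np.float64(0.0)], [[-4, 2, 19], np.float64(0.0)], [[-3, 3, 20], np.float64(0.0)], [[-4, 2, 19], np.float64(0.0)], [[-3, 3, 20], np.float64(0.0)]]
remaining in tool mm [-45.507  30.729 274.754]
```

Call:
{"api": "step_arm", "payload": {
  "rows": [
    [[-3, 2, 20], 0],
    [[-3, 2, 20], 0],
    [[-3, 2, 20], 0],
    [[-3, 2, 20], 0],
    [[-3, 2, 20], 0],
    [[-3, 2, 20], 0],
    [[-3, 2, 20], 0],
    [[-3, 2, 20], 0]
  ]
}}

```text
time_s: 17.73
tool_pos: [0.4638, 0.0683, 0.261]
tool_rot: [[-0.981, 0.168, -0.098], [0.042, 0.675, 0.736], [0.19, 0.718, -0.669]]
wrist_force: [0.3, 0.2, -3.3]
grip_width: 0.0057
gripper_force: 110.0
```

Call:
{"api": "step_arm", "payload": {
  "rows": [
    [[-4, 2, 20], 0],
    [[-4, 3, 20], 0],
    [[-4, 2, 20], 0],
    [[-3, 3, 20], 0],
    [[-3, 3, 20], 0],
    [[-3, 2, 15], 0],
    [[0, 0, 0], 0]
  ]
}}

```text
time_s: 18.32
tool_pos: [0.4743, 0.1631, 0.1901]
tool_rot: [[-0.98, 0.169, -0.101], [0.04, 0.675, 0.736], [0.193, 0.718, -0.669]]
wrist_force: [-0.2, -0.1, -3.7]
grip_width: 0.0055
gripper_force: 109.9
```

```bash
python3 fin.py | grep -v "\[\[\["; python3 - <<'E'
from geo2 import *; from h import *
s=arm.get_state(); mk=s['tool_pos']+s['tool_rot']@M; print('mark',mk,'in rs frame',np.c_[np.cross(np.array([-a[0],-a[1],0]),n),-a,n].T@(mk-rs))
fs={k:grab(k,k+'7') for k in('scene','side')}
B=np.c_[np.array(s['tool_rot'])]
for k,f in fs.items():
    im=f['image'].astype(int); u,v=proj(f,mk); print(k,'mark proj',u,v)
    quad=np.array([proj(f,mk+B@[sx*.02,0,sz*.016]) for sx,sz in((-1,-1),(1,-1),(1,1),(-1,1))])
    g=cv2.cvtColor(f['image'],cv2.COLOR_RGB2GRAY); x0,x1=int(quad[:,0].min())-8,int(quad[:,0].max())+9; y0,y1=int(quad[:,1].min())-8,int(quad[:,1].max())+9
    print('quad',quad.round(0).tolist(),'x0',x0,'y0',y0); print('\n'.join(' '.join('%3d'%t for t in r[::2]) for r in g[y0:y1:2,x0:x1]))
E
```

```text
18.3167 109.90919351577759 [0.474 0.163 0.19 ] [0.472 0.151 0.19 ] [-0.101  0.736 -0.669] zn 0.013 phi 106.4 [-0.183  0.443  1.95   0.845  1.233 -2.126]
turn 0.010000000000000231 y.n err deg 0.7530721409907384 target [0.476 0.161 0.19 ] rs [0.525 0.144 0.2  ]
ik 2.1274334387913922e-29 [-0.187  0.446  1.946  0.843  1.235 -2.117] [np.float64(0.157), np.float64(0.268), np.float64(0.351), np.float64(0.448)]
[0.474 0.15  0.19 ] [-0.101  0.736 -0.669] zn 0.013 phi 106.4 [-0.185  0.447  1.946  0.843  1.235 -2.112] [[ 1.    -0.004 -0.   ]
 [ 0.004  1.    -0.   ]
 [ 0.     0.     1.   ]]
remaining in tool mm [-1.655 -1.421 -1.345]
mark [0.523 0.146 0.201] in rs frame [0.001 0.002 0.002]
scene mark proj 382.7453440187229 181.9880684007894
quad [[381.0, 185.0], [377.0, 174.0], [385.0, 179.0], [389.0, 190.0]] x0 368 y0 165
 10  68 112   9  15  46  69 119 123 117 116 117 116 115 118
 20  31  34  83 121 123  67 127 120 125 121 114 115 118 116
 60  46  66  37  60 107  61 113 127 122 122 124 115 120 118
  8  62  51  77  65  62  73  70 122 124 117 112 112 113 117
123 133  40  63  66  67  69  66 128 1
[... 1402 characters left out ...]
 240 125 111  73  54
167 253 254 252 173 238 225 163 239 232 212 247 206 115 130  69  62
254 254 254 199 166 246 194 191 223 200 245 247 156 113 167 178  84
254 241 204 168 148 240 248 235 139 175 248 242 124 111 113 169 220
195 199 162 231 173 186 167 240 249 238 247 199 111 111 111 108 109
202 192 234 201 239 174 190 103 157 240 248 150 112 110 111 112 111
210 218 210 219 221 216  79  84 151 152 133 114 111 111 111 110 112
229 220 197 219  90  84  85 149 187 192 183 148 127 114 110 110 110
107 107  78  84  70 126 167 180 193 188 187 187 183 157 125 114 111
 94 107  92 154 163 167 172 185 190 187 189 185 178 163 146 152 124
171 177 171 170 170 172 178 181 183 187 181 176 173 172 158 162 162
```

Both cameras show the bright patch where predicted: scene (382,182), side (296,245). That puts it within about 3 mm of the estimated read spot and 1° of square. I'll let it settle, then hand in.

Call:
{"api": "step_arm", "payload": {
  "rows": [
    [[0, 0, 0], 0],
    [[0, 0, 0], 0],
    [[0, 0, 0], 0],
    [[0, 0, 0], 0]
  ]
}}

```text
time_s: 18.75
tool_pos: [0.4773, 0.1609, 0.1937]
tool_rot: [[-0.982, 0.165, -0.095], [0.043, 0.675, 0.737], [0.185, 0.719, -0.67]]
wrist_force: [-0.5, -0.3, -3.6]
grip_width: 0.0056
gripper_force: 109.9
```

```bash
python3 -c "
from h import *
s=arm.get_state();print(s['time_s'],s['tool_pos'],abs(s['joint_velocities']).max(),s['gripper_force']);print(arm.job_done())"
```

```text
18.75 [0.47730153 0.16089998 0.19373668] 0.0027273098921100233 109.91056323051453
the job is handed in; nothing more can be done
None
```

I handed the job in at 18.8 s with the end-slot coupon held steady in the gripper at about 110 N, its mark facing up into the lens; by my measurements it is within about 5 mm of the read spot and 1° of square (the hand-in returned no verdict).

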